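Set out the knife-sharpening stones

ROBOT

A 6-joint arm with a two-finger parallel gripper is mounted at the origin on a cart in front of the work surface, level with it; the furniture and walls round the work are solid. World frame = base frame: x ahead of the robot, y to its left, z up, the work surface at z = 0. Lengths are in m, angles in rad, forces in N, time in s.
With the tool pointing down it reaches from about 0.375 to 0.9 m from the base axis. Payload 3.1 kg.
Tool frame: the origin (TCP) lies between the finger pads; the fingertips stand manip.finger_overhang ahead of it and the grasp point (between the pads) lies 5 mm behind it (manip.finger_overhang is the distance from the TCP to the fingertips, in m); z points along the fingers, y is the line along which they close (so a half turn about z gives the same grasp; the last joint's range is limited). The gripper opens to 85 mm and grips with 20 to 120 N. Pads are 22 mm wide; open, the fingers measure 114 mm over their backs; the gripper's body (76 mm by 85 mm) begins 54 mm behind the grasp point. The pads swing forward as they close: fully open they stand 13 mm farther back than shut.
Start: joints at [1.137, 0.527, 1.433, -0, 1.181, -0.178], TCP at [0.158, 0.605, 0.212] pointing down, gripper open.
Joint ranges: [-3.08, 3.08], [-0.75, 2.2], [0.22, 2.44], [-1.43, 4.57], [0, 2.65], [-2.85, 2.85]. Speed limits (rad/s): [2.79, 2.79, 3.14, 3.14, 3.14, 3.14].

INTERFACE

Orientations are given as a unit quaternion [x, y, z, w].
In Python, from station import manip gives the robot as it stands.
- The arm moves only by the tool drive_tool, never from a script. Its argument "plan" is a list of rows, each a list of 7 numbers: the shift along the tool's x, y, z in m, then the turn, a rotation vector about the tool's x, y, z in degrees, then the opening, from -1 (shut) to 1 (fully open). In form: [[x, y, z, wx, wy, wz, gripper], ...]. A call has 1 to 10 rows; each row shifts and turns the commanded pose from where the row before left it, along the tool's axes as they then stand; what a row does not reach is not made up. A row lasts 1/10 s, in which the tool goes at most 50 mm and 8.59 degrees, less where a joint would pass 70% of its speed; a pose out of reach is approached as far as the arm can. A call is refused whole if a number of a shift passes 0.05 or a number of a turn 8.59, either way. A call with a gripper value outside its range is refused whole. The fingers move at their own pace and stop on an object; "newtons" is the grip in N (left out, the last holds). Time passes only in rows, so rows that do not move let the fingers close. It gives the time, the measured TCP pose, the force, the opening and the grip force at its end, in the units of the state.
- manip.sense(): the state, without advancing time (a new reading comes with each control period).
- manip.snapshot(name): name is "scene" or "top"; returns a dict with "image" (400x640x3 uint8, red, green, blue), "z_map" (400x640 float32, m along the optical axis (not along the pixel's ray), 0 where there is no reading), "fov_y" (degrees; the focal length in pixels is half the picture's height over the tangent of half this angle, whatever the lens; pixels are square), "cx", "cy" (the principal point, pixels), "k1" (the pictures are not rectified: a ray, as slopes to the right and down, at radius r is drawn at 1 + k1 r^2 times it, then the intrinsics apply), "extrinsics" (4x4, takes a point from camera to world coordinates). Camera axes: x right, y up, looking along -z (the intrinsics and any distortion apply to the point x, -y, -z); pixel columns grow to the right and rows downward; lengths in m; the calibration is good to about 2 mm. A picture is of the moment at which its call begins.
- manip.sign_off(): hands the job in; it is judged then, once.
The state is a dict: "t": time; "q": joint angles; "qd": joint speeds; "tau": joint torques, N m; "tcp_pos": TCP position; "tool_rot": TCP orientation; "force": force on the tool from outside, world axes, zero at the start; "ft_torque": the same for the moment, N m; "finger_gap": opening from 0.0 (shut) to 1.0 (fully open); "gripper_force": force on a finger pad.
Only numpy, scipy, OpenCV 4.12 (cv2) and the standard library are available. Lean on these libraries where they do the work, as an engineer would, in place of code of your own. Each camera call takes 0.05 s, during which the arm holds its last target. There are 200 camera calls.

TASK

Set out the sharpening stones: bed the large stone flat in the holder, up against the left stop and in line with the holder, and fill the gap between it and the right stop with the two packers that together fit it snugly, both standing side by side on the holder's floor, centred across it and not forced in; leave the third packer where it lies. Lay the finishing stone on the worktop behind the holder (on the far side from the robot), parallel with it and centre to centre, leaving a clear gap of about 4 cm between the two, and rest the little dressing stone on top of the finishing stone, at its middle. Do not disturb the glass or the garlic.

Things in the scene. Friction and masses are not known exactly. Their poses are not given: they have to be found in the camera images.
- holder: Whetstone holder, fixed: brown wooden board 213 mm long (y, left-right), 80 mm wide (x, away from robot), no side walls. Rubber floor 18 mm above the worktop; a 14 mm thick stop at each end, top 29 mm above the worktop, inner faces at y = +92.5 mm (left) and -92.5 mm (right): 185 mm clear between. Origin: centre of underside, on the worktop. Within 12 degrees of square to the robot.
- coarse_stone: the large whetstone: a slab in two bonded layers of grey and off-white, 150 mm long (its y axis), 50 mm wide (its x axis), 24 mm thick, 0.4 kg, lying flat on the worktop. Origin: centre of its underside, z up. In the holder it leaves 35 mm of the clear length free.
- fine_stone: the smaller, thinner off-white finishing stone: a slab 125 mm long (its y axis), 40 mm wide (its x axis), 16 mm thick, 0.18 kg, lying flat on the worktop. Origin: centre of its underside, z up.
- dressing_stone: the little grey dressing stone: a block 50 mm long (its y axis), 24 mm wide (its x axis), 18 mm high, 0.045 kg. Origin: centre of its underside, z up.
- packer_10: the thinnest packer: a plain pale hardwood block 10 mm thick, 56 mm long and 20 mm high, long edges eased 2 mm, loose on the worktop. Origin: centre of its underside; its x axis runs along the 56 mm, its y axis across the 10 mm thickness, z up. There are three packers, alike but for their thicknesses of 10, 16 and 22 mm.
- packer_16: the middle packer: a plain pale hardwood block 16 mm thick, 56 mm long and 20 mm high, long edges eased 2 mm, loose on the worktop. Origin: centre of its underside; its x axis runs along the 56 mm, its y axis across the 16 mm thickness, z up. There are three packers, alike but for their thicknesses of 10, 16 and 22 mm.
- packer_22: the thickest packer: a plain pale hardwood block 22 mm thick, 56 mm long and 20 mm high, long edges eased 2 mm, loose on the worktop. Origin: centre of its underside; its x axis runs along the 56 mm, its y axis across the 22 mm thickness, z up. There are three packers, alike but for their thicknesses of 10, 16 and 22 mm.
- water_glass: a plain glass tumbler standing behind the work, 81 mm across, 93 mm high; a bystander. Origin: centre of its underside.
- garlic: a bulb of garlic, about 54 mm across and 53 mm high, at the back right; a bystander. Origin: centre of its underside.
Things that resemble listed ones, but are neither listed nor needed, are in the scene too. Leave any blue or purple look-alike of the packer_22 alone.

How it is judged:
At the end, for the whole second after the job is handed in: Large stone (12 mm across, 5 mm of left stop), 10 and 22 mm packers (14 mm across) on the holder floor in line; fine stone behind, parallel to 0.17 rad, gap 24-56 mm, centred to 20 mm; dressing stone on its middle (12 mm across, 25 along); 16 mm packer within 30 mm of its start; all at rest (x of coarse_stone in the frame of holder between -0.012 and 0.012 m and y of coarse_stone in the frame of holder between 0.0125 and 0.0195 m and z of coarse_stone in the frame of holder between 0.0155 and 0.0205 m and angle between the y axis of coarse_stone and the y axis of holder, either way round below 0.1 rad and x of packer_10 in the frame of holder between -0.014 and 0.014 m and y of packer_10 in the frame of holder between -0.095 and -0.055 m and z of packer_10 in the frame of holder between 0.0155 and 0.0205 m and angle between the y axis of each of packer_10, packer_22 and the y axis of holder, either way round below 0.2 rad and angle between each of packer_10, packer_22's own z axis and vertical below 0.08 rad and x of packer_22 in the frame of holder between -0.014 and 0.014 m and y of packer_22 in the frame of holder between -0.095 and -0.055 m and z of packer_22 in the frame of holder between 0.0155 and 0.0205 m and x of fine_stone in the frame of holder between 0.084 and 0.116 m and y of fine_stone in the frame of holder between -0.02 and 0.02 m and z of fine_stone in the frame of holder between -0.003 and 0.004 m and angle between the y axis of fine_stone and the y axis of holder, either way round below 0.17 rad and x of dressing_stone in the frame of fine_stone between -0.012 and 0.012 m and y of dressing_stone in the frame of fine_stone between -0.025 and 0.025 m and z of dressing_stone in the frame of fine_stone between 0.0135 and 0.0185 m and distance of packer_16 from where it was at the start of the episode below 0.03 m and linear speed of each of coarse_stone, fine_stone, dressing_stone, packer_10, packer_22 below 0.02 m/s); the robot touches nothing.
It fails at once if the water glass or the garlic is pushed more than 3 cm or knocked over (distance of any of water_glass, garlic from where it was at the start of the episode above 0.03 m or angle between water_glass's own z axis and vertical above 0.4 rad).
It fails at once if a packer is forced: pressed on the holder or the large stone with more than 50 N (contact force between any of packer_10, packer_16, packer_22 and holder above 50 N or contact force between any of packer_10, packer_16, packer_22 and coarse_stone above 50 N).
It also fails if it takes over 112 s, if anything falls off the work surface, if the arm or the gripper's body presses on something with over 40 N, if the wrist force passes 120 N, or if a joint passes its speed limit or range.

## Working session

There is one attempt and no reset: what is moved stays moved. The work goes in short steps, Python scripts to look and compute and a tool call to move; the robot and the scene stay as the last step left them, time stands still between calls to the robot, and variables do not carry over. Pictures are saved under pics/ and viewed, at most 14 in all, crops included, and the job is handed in when it is done.

Besides the shell and the picture viewer there is one more tool, called after "Call:" by a JSON object that holds its "method" and its "body". drive_tool: Moves the arm, as the interface text tells. Its arguments: {"type":"object","properties":{"plan":{"type":"array"},"newtons":{"type":"number"}},"required":["plan"]}

```bash
ls; mkdir -p pics; cat > h.py <<'E'
import numpy as np, cv2
from station import manip
def snap(n,save=None):
    s=manip.snapshot(n)
    if save: cv2.imwrite('pics/'+save,s['image'][:,:,::-1]); np.savez('/tmp/'+n+'.npz',**{k:v for k,v in s.items()})
    return s
def cloud(s):
    z=s['z_map']; H,W=z.shape; f=H/2/np.tan(np.radians(s['fov_y'])/2)
    K=np.array([[f,0,s['cx']],[0,f,s['cy']],[0,0,1.]])
    u,v=np.meshgrid(np.arange(W),np.arange(H))
    p=np.stack([u,v],-1).reshape(-1,1,2).astype(np.float64)
    r=cv2.undistortPoints(p,K,np.array([s['k1'],0,0,0,0.])).reshape(H,W,2)
    P=np.stack([r[...,0]*z,-r[...,1]*z,-z],-1)
    E=np.array(s['extrinsics']); W_=P@E[:3,:3].T+E[:3,3]
    W_[z==0]=np.nan
    return W_
E
python3 - <<'E'
from h import *
for n in ('top','scene'):
    s=snap(n,n+'0.png'); c=cloud(s); print(n,s['fov_y'],s['k1'],np.round(s['extrinsics'],3).tolist())
print(manip.finger_overhang); print(manip.sense())
E
```

```text
pics
top 54.566856178505375 -0.08756460144472289 [[-0.015, 0.994, -0.11, 0.456], [-1.0, -0.015, 0.003, 0.008], [0.001, 0.11, 0.994, 1.273], [0.0, 0.0, 0.0, 1.0]]
scene 56.56991169211461 0.019021793690602803 [[-0.731, 0.522, -0.44, 0.17], [-0.682, -0.554, 0.477, 0.417], [0.005, 0.648, 0.761, 0.753], [0.0, 0.0, 0.0, 1.0]]
0.014
{'t': 0.1, 'q': array([ 1.13648891e+00,  5.28374951e-01,  1.43380639e+00, -2.16839097e-05,
        1.18137879e+00, -1.78483487e-01]), 'qd': array([ 1.39659602e-03, -1.35300526e-03, -2.27926808e-03,  6.29021222e-05,
        3.20814244e-03,  3.87190604e-04]), 'tau': array([-2.72788602e-04, -4.43303740e+01, -1.78585142e+01, -2.44172506e-04,
        3.94662609e-03,  5.07550695e-06]), 'tcp_pos': array([0.15782304, 0.60402902, 0.21082018]), 'tool_rot': array([ 1.27559290e-01,  9.91830459e-01, -9.40947256e-04, -2.87159947e-04]), 'force': array([ 0.17329035, -0.21016284,  0.2077683 ]), 'ft_torque': array([-0.00810532, -0.03770902,  0.03743456]), 'gripper_force': 0.0, 'finger_gap': 1.003032749534485}
```

View pics/top0.png

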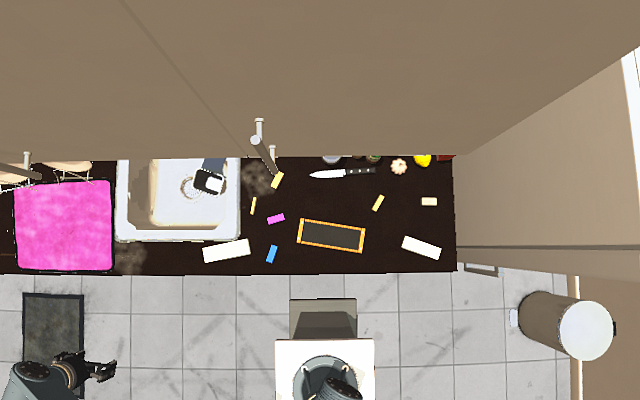

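View pics/scene0.png

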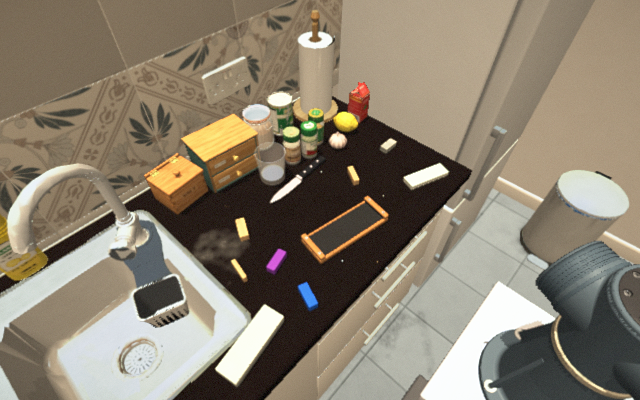

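Top: the large stone is at (227,250), fine stone (421,247), dressing stone (429,201) and holder (331,236). Packer candidates are (253,206), (277,181) and (378,203); the purple look-alike is at (276,218) and the blue one at (272,254). The glass shows in scene at (270,163) and the garlic at (338,141).

```bash
cat >> h.py <<'E'
def rects(n,boxes,s=None):
    s=s or snap(n); c=cloud(s); out={}
    for k,(u,v,r,zlo,zhi) in boxes.items():
        m=np.zeros(c.shape[:2],bool); m[max(v-r,0):v+r,max(u-r,0):u+r]=1
        with np.errstate(invalid='ignore'): m&=(c[...,2]>zlo)&(c[...,2]<zhi)
        nl,lab,st,ce=cv2.connectedComponentsWithStats(m.astype(np.uint8))
        if nl<2: print(n,k,'none'); continue
        i=1+np.argmax(st[1:,4]); P=c[lab==i]
        R=cv2.minAreaRect((P[:,:2]*1000).astype(np.float32))
        (x,y),(w,h),a=R
        if w<h: w,h,a=h,w,a+90
        print(n,k,'ctr %.1f %.1f L %.1f W %.1f ang(long axis from x) %.1f'%(x,y,w,h,(a+90)%180-90),'z med %.1f'%(np.median(P[:,2])*1000),len(P))
        out[k]=(x,y,w,h,a)
    return out
E
python3 - <<'E'
from h import *
rects('top',dict(coarse=(227,250,32,.015,.035),fine=(421,247,28,.008,.03),dress=(429,201,14,.01,.03),holder=(331,236,40,.01,.04),stops=(363,240,10,.024,.04),stopL=(299,231,10,.024,.04),pA=(253,206,14,.012,.03),pB=(277,181,12,.012,.03),pC=(378,203,14,.012,.03),purple=(276,218,12,.012,.03),blue=(272,254,14,.012,.03),garlic=(399,166,12,.01,.08),glass=(331,160,14,.02,.2)))
rects('scene',dict(coarse=(250,345,60,.015,.035),fine=(426,176,28,.008,.03),dress=(388,146,12,.01,.03),pA=(238,270,16,.01,.03),pB=(241,229,16,.01,.03),pC=(353,175,14,.01,.03),garlic=(338,141,12,.01,.08),glass=(271,163,22,.02,.2),holder=(345,228,50,.01,.04)))
s=snap('top'); c=cloud(s)
for p in [(285,225),(340,190),(420,225)]: print(np.round(c[p[1],p[0]],4))
print(np.nanmax(c[158,240:440,2]), np.round(c[145,330],3),np.round(c[100,330],3),np.round(c[264,330],3),np.round(c[268,200],3))
im=cv2.imread('pics/scene0.png'); a=im[205:305,190:310]; b=im[120:220,320:440]
cv2.imwrite('pics/crop1.png',cv2.resize(np.vstack([a,b]),None,fx=3,fy=3,interpolation=2)[:600])
E
```

```text
top coarse ctr 442.1 312.4 L 150.9 W 50.8 ang(long axis from x) -78.2 z med 24.4 728
top fine ctr 441.3 -321.3 L 125.6 W 40.5 ang(long axis from x) 68.9 z med 16.4 475
top dress ctr 592.6 -349.8 L 50.2 W 20.5 ang(long axis from x) 89.3 z med 18.8 111
top holder ctr 487.8 -27.2 L 213.3 W 79.9 ang(long axis from x) 79.7 z med 18.8 1642
top stops ctr 470.6 -124.7 L 62.8 W 14.0 ang(long axis from x) -9.9 z med 29.3 87
top stopL ctr 502.6 71.6 L 63.0 W 13.8 ang(long axis from x) -9.9 z med 29.3 86
top pA ctr 586.6 225.4 L 50.5 W 11.3 ang(long axis from x) -11.3 z med 19.7 56
top pB ctr 670.1 146.5 L 56.4 W 22.4 ang(long axis from x) -27.6 z med 20.3 114
top pC ctr 589.7 -182.1 L 52.9 W 16.1 ang(long axis from x) -32.9 z med 20.5 80
top purple ctr 544.5 150.8 L 56.0 W 22.2 ang(long axis from x) -73.7 z med 20.6 123
top blue ctr 432.0 164.8 L 55.8 W 22.4 ang(long axis from x) -19.0 z med 20.4 124
top garlic ctr 707.6 -252.8 L 51.4 W 48.0 ang(long axis from x) 7.5 z med 36.1 188
top glass ctr 724.9 -30.5 L 63.6 W 19.4 ang(long axis from x) 85.0 z med 64.7 67
scene coarse ctr 439.9 312.0 L 15
[... 215 characters left out ...]
d 17.1 113
scene pA ctr 584.9 225.3 L 55.9 W 10.0 ang(long axis from x) -11.4 z med 19.6 117
scene pB ctr 668.4 148.0 L 56.0 W 21.9 ang(long axis from x) -27.9 z med 19.6 186
scene pC ctr 588.6 -181.3 L 55.4 W 16.2 ang(long axis from x) -29.7 z med 19.6 109
scene garlic ctr 703.6 -246.7 L 51.0 W 40.4 ang(long axis from x) 34.6 z med 31.7 211
scene glass ctr 788.7 -50.8 L 150.8 W 115.9 ang(long axis from x) -3.9 z med 63.6 1345
scene holder ctr 485.1 -25.9 L 214.2 W 81.2 ang(long axis from x) 79.8 z med 18.1 2465
[0.5222 0.1216 0.0007]
[ 0.6353 -0.0612  0.0019]
[ 0.515  -0.3225  0.0036]
0.7848689178166446 [ 0.608 -0.01   0.693] [ 0.608 -0.005  0.879] [ 0.393 -0.024  0.   ] [0.385 0.401 0.002]
```

View pics/crop1.png

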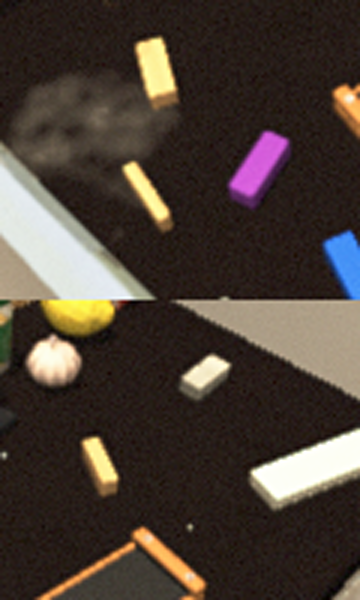

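The crop confirms the choice by size. The thin packer (10 mm) is at scene (238,270), the 22 mm one at (241,229), and the 16 mm one at (353,175), which stays where it is. The purple and blue look-alikes are to be avoided.

```bash
cat >> h.py <<'E'
def go(x,y,z,th,zup=None,step=.045):
    """print moves in tool axes; target mm, th deg of tool y axis"""
    s=manip.sense(); p=s['tcp_pos']*1000; 
    from scipy.spatial.transform import Rotation as R
    M=R.from_quat(s['tool_rot']).as_matrix(); cur=np.degrees(np.arctan2(M[1,1],M[0,1]))
    d=(th-cur+90)%180-90
    q=np.degrees(s['q']); w=-d
    t=np.radians(cur+d); ty=np.array([np.cos(t),np.sin(t)]); tx=np.array([ty[1],-ty[0]])*-1
    if np.linalg.det(np.array([[*tx,0],[*ty,0],[0,0,-1]]))<0: tx=-tx
    D=np.array([x,y])-p[:2]
    print('t %.1f tcp'%s['t'],p.round(1),'th %.1f tilt %.2f'%(cur,np.degrees(np.arccos(-M[2,2]))),'q6 %.0f'%q[5],'F',s['force'].round(1),'gap %.3f gf %.1f'%(s['finger_gap'],s['gripper_force']))
    print('-> turn wz %.2f; then (turned axes) x %.1f y %.1f mm, z(down+) %.1f'%(w,D@tx,D@ty,p[2]-z),'q6 after %.0f'%(q[5]+w), 'tool x dir',tx.round(2))
HC=np.array([486.5,-26.5]); HA=np.radians(-10.25)
def H(x,y): return HC+np.array([x*np.cos(HA)-y*np.sin(HA),x*np.sin(HA)+y*np.cos(HA)])
E
python3 - <<'E'
from h import *
for n in('top','scene'):
    c=cloud(snap(n)); 
    def st(nm,x0,x1,y0,y1,z0,z1):
        m=(c[...,0]>x0)&(c[...,0]<x1)&(c[...,1]>y0)&(c[...,1]<y1)&(c[...,2]>z0)&(c[...,2]<z1)
        if m.any(): print(n,nm,m.sum(),c[m].min(0).round(3),c[m].max(0).round(3))
    st('tall left',.35,.8,.05,.4,.06,.66); st('glass',.62,.8,-.1,.06,.03,.11); st('knife',.6,.72,-.2,.1,.006,.03)
print(H(0,16.5),H(0,-81),H(0,-65),H(100,0))
go(441,312,150,11.3)
E
```

```text
top tall left 1103 [0.607 0.05  0.615] [0.613 0.4   0.66 ]
top glass 61 [ 0.715 -0.063  0.031] [0.738 0.    0.096]
top knife 422 [ 0.6   -0.2    0.006] [0.72  0.097 0.025]
scene tall left 383 [0.759 0.343 0.06 ] [0.8   0.4   0.086]
scene glass 1062 [ 0.714 -0.1    0.03 ] [0.8   0.043 0.107]
scene knife 460 [ 0.6   -0.198  0.006] [0.719 0.042 0.029]
[489.4360685  -10.26332849] [ 472.08657282 -106.20729651] [474.93366954 -90.46264535] [584.90406976 -44.29435455]
t 0.3 tcp [158.  604.5 211.5] th 75.3 tilt 0.03 q6 -10 F [-0.2  0.   0.5] gap 1.000 gf 0.0
-> turn wz 64.04; then (turned axes) x -342.3 y 220.2 mm, z(down+) 61.5 q6 after 54 tool x dir [-0.2   0.98]
```

Call:
{"method": "drive_tool", "body": {"plan": [[0,0,0.006,0,0,8,1],[0,0,0.006,0,0,8,1],[0,0,0.006,0,0,8,1],[0,0,0.006,0,0,8,1],[0,0,0.006,0,0,8,1],[0,0,0.006,0,0,8,1],[0,0,0.006,0,0,8,1],[0,0,0.006,0,0,8,1]], "newtons": 60}}

```text
t: 1.15
tcp_pos: [0.1581, 0.6047, 0.1635]
tool_rot: [0.636, 0.772, 0.0, 0.0]
force: [-0.4, -0.4, -0.7]
finger_gap: 0.999
gripper_force: 0.0
```

Call:
{"method": "drive_tool", "body": {"plan": [[-0.034,0.022,0,0,0,0,1],[-0.034,0.022,0,0,0,0,1],[-0.034,0.022,0,0,0,0,1],[-0.034,0.022,0,0,0,0,1],[-0.034,0.022,0,0,0,0,1],[-0.034,0.022,0,0,0,0,1],[-0.034,0.022,0,0,0,0,1],[-0.034,0.022,0,0,0,0,1],[-0.034,0.022,0,0,0,0,1],[-0.034,0.022,0,0,0,0,1]]}}

```text
t: 2.15
tcp_pos: [0.4418, 0.3133, 0.1639]
tool_rot: [0.634, 0.773, 0.0, 0.0]
force: [1.2, 0.8, 0.1]
finger_gap: 1.001
gripper_force: 0.0
```

```bash
python3 -c "
from h import *
go(441,312,20,11.3)"
```

```text
t 2.1 tcp [441.8 313.3 163.9] th 11.3 tilt 0.03 q6 12 F [1.2 0.8 0.1] gap 1.001 gf 0.0
-> turn wz 0.04; then (turned axes) x -1.1 y -1.1 mm, z(down+) 143.9 q6 after 12 tool x dir [-0.2   0.98]
```

Call:
{"method": "drive_tool", "body": {"plan": [[-0.001,-0.001,0.04,0,0,0,1],[0,0,0.04,0,0,0,1],[0,0,0.04,0,0,0,1],[0,0,0.015,0,0,0,1],[0,0,0.008,0,0,0,1],[0,0,0,0,0,0,-1],[0,0,0,0,0,0,-1],[0,0,0,0,0,0,-1],[0,0,0,0,0,0,-1],[0,0,0,0,0,0,-1]]}}

```text
t: 3.15
tcp_pos: [0.4404, 0.3137, 0.0216]
tool_rot: [0.634, 0.774, 0.001, 0.0]
force: [0.0, 0.0, 0.5]
finger_gap: 0.141
gripper_force: 0.0
```

```bash
python3 -c "
from h import *
p=H(0,12)
go(*p,110,-10.25)"
```

```text
t 3.1 tcp [440.4 313.7  21.6] th 11.4 tilt 0.10 q6 12 F [0.  0.  0.5] gap 0.141 gf 0.0
-> turn wz 21.61; then (turned axes) x -314.5 y 105.9 mm, z(down+) -88.4 q6 after 34 tool x dir [0.18 0.98]
```

```bash
python3 -c "
from h import *
s=snap('scene','s1.png'); im=s['image'][230:400,150:380,::-1]
cv2.imwrite('pics/s1c.png',cv2.resize(im,None,fx=3,fy=3))
print({k:np.round(v,3) for k,v in manip.sense().items() if k in('t','finger_gap','gripper_force','force')})"
```

```text
{'t': np.float64(3.2), 'force': array([-0.161,  0.392,  0.425]), 'gripper_force': np.float64(0.0), 'finger_gap': np.float64(0.054)}
```

View pics/s1c.png

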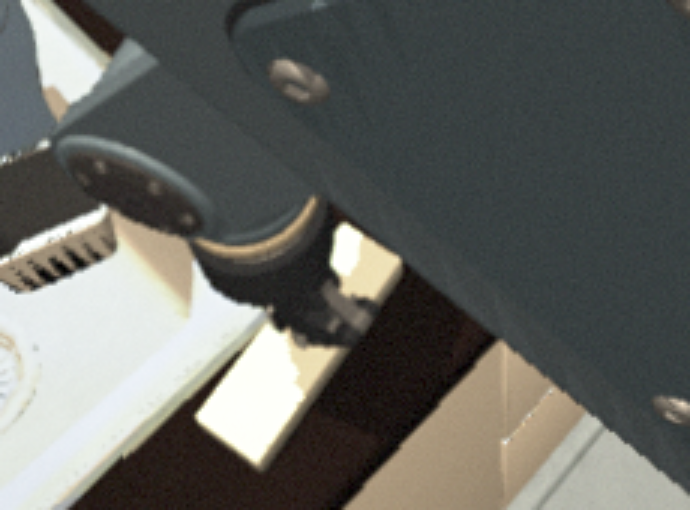

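```bash
python3 -c "
from h import *
rects('scene',dict(coarse=(250,345,60,.015,.035)))
s=snap('top','t1.png'); im=s['image'][190:290,180:300,::-1]
cv2.imwrite('pics/t1c.png',cv2.resize(im,None,fx=5,fy=5))
print(manip.sense()['finger_gap'])
for n in('scene','top'):
    c=cloud(snap(n)); g=np.nan_to_num(c,nan=9)
    for z0 in range(0,120,10):
        m=(abs(g[...,0]-.44)<.07)&(abs(g[...,1]-.312)<.035)&(g[...,2]*1000>=z0)&(g[...,2]*1000<z0+10)
        if m.any(): print(n,z0,m.sum(),g[m].min(0).round(3),g[m].max(0).round(3))
"
```

```text
scene coarse ctr 433.6 346.7 L 81.0 W 52.2 ang(long axis from x) -79.3 z med 23.6 1115
0.0033782725025004773
scene 0 625 [0.371 0.277 0.   ] [0.51  0.347 0.01 ]
scene 10 43 [0.408 0.3   0.01 ] [0.434 0.346 0.02 ]
scene 20 465 [0.406 0.302 0.02 ] [0.461 0.347 0.027]
scene 40 9 [0.424 0.318 0.042] [0.44  0.325 0.049]
scene 50 16 [0.424 0.318 0.05 ] [0.442 0.325 0.059]
scene 60 15 [0.425 0.318 0.06 ] [0.442 0.325 0.07 ]
scene 70 5 [0.424 0.317 0.073] [0.44  0.325 0.078]
scene 80 18 [0.405 0.317 0.082] [0.444 0.328 0.09 ]
scene 90 58 [0.4   0.304 0.09 ] [0.44  0.326 0.1  ]
scene 100 32 [0.394 0.312 0.1  ] [0.427 0.328 0.11 ]
scene 110 32 [0.385 0.31  0.11 ] [0.428 0.329 0.119]
top 0 286 [0.371 0.278 0.   ] [0.509 0.342 0.009]
top 10 10 [0.424 0.279 0.011] [0.505 0.318 0.02 ]
top 20 160 [0.418 0.277 0.02 ] [0.475 0.317 0.03 ]
top 30 1 [0.427 0.302 0.031] [0.427 0.302 0.031]
top 40 1 [0.437 0.302 0.046] [0.437 0.302 0.046]
top 50 5 [0.431 0.3   0.05 ] [0.446 0.304 0.058]
top 60 4 [0.437 0.3   0.061] [0.447 0.301 0.068]
top 80 1 [0.42  0.294 0.089] [0.42  0.294 0.089]
top 90 12 [0.411 0.293 0.091] [0.48  0.308 0.099]
top 100 13 [0.405 0.293 0.101] [0.486 0.314 0.11 ]
top 110 18 [0.391 0.291 0.11 ] [0.492 0.312 0.12 ]
```

View pics/t1c.png

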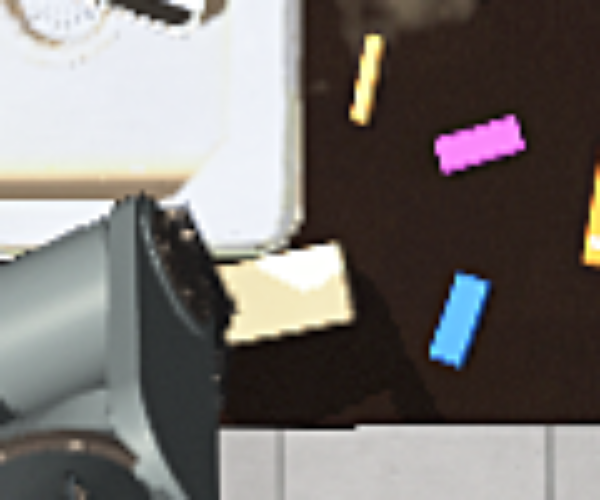

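```bash
python3 -c "
from h import *
s=snap('scene'); c=cloud(s); im=s['image']
for v in range(318,350,2):
    print(v,[ (int(1000*c[v,u,0]),int(1000*c[v,u,1]),int(1000*c[v,u,2])) if c[v,u,2]==c[v,u,2] else None for u in range(258,278,3)])
cv2.imwrite('pics/s1d.png',cv2.resize(im[295:355,230:300,::-1],None,fx=8,fy=8,interpolation=0))
"
```

```text
318 [(401, 303, 180), (460, 268, 23), (456, 263, 22), (451, 259, 21), (446, 256, 23), (442, 251, 23), (437, 248, 24)]
320 [(401, 304, 174), (403, 298, 159), (452, 267, 23), (448, 263, 24), (444, 258, 22), (439, 254, 22), (434, 250, 25)]
322 [(400, 305, 168), (402, 299, 155), (449, 269, 24), (445, 265, 21), (440, 261, 23), (436, 257, 22), (431, 253, 23)]
324 [(401, 306, 162), (401, 301, 151), (399, 297, 146), (441, 268, 24), (438, 264, 22), (432, 260, 24), (428, 256, 24)]
326 [(402, 306, 151), (401, 302, 146), (443, 275, 23), (438, 271, 25), (434, 267, 23), (429, 263, 25), (426, 258, 21)]
328 [(400, 308, 151), (399, 304, 144), (395, 301, 144), (398, 293, 125), (432, 269, 21), (427, 265, 23), (424, 260, 19)]
330 [(397, 311, 152), (396, 306, 144), (394, 302, 141), (395, 296, 126), (390, 293, 130), (386, 290, 133), (424, 261, 10)]
332 [(395, 313, 149), (394, 308, 143), (392, 304, 139), (388, 301, 138), (386, 296, 134), (382, 293, 135), (423, 262, 3)]
334 [(412, 306, 96), (394, 309, 136), (390, 306, 138), (386, 303, 137), (384, 299, 135), (381, 295, 131), (422, 264, 0)]
336 [(410, 308, 97), (395, 310, 125), (389, 308, 134), (385, 304, 135), (381, 301, 134), (379, 297, 131), (420, 267, -3)]
338 [(401, 313, 113), (392, 312, 127), (387, 309, 130), (383, 306, 132), (379, 303, 133), (421, 274, -2), (416, 270, 0)]
340 [(396, 316, 119), (391, 314, 123), (384, 312, 132), (380, 308, 133), (377, 305, 131), (418, 276, -2), (414, 272, -2)]
342 [(397, 317, 110), (390, 315, 119), (382, 314, 133), (378, 311, 133), (376, 306, 127), (415, 279, -1), (410, 275, -1)]
344 [(399, 317, 97), (391, 316, 108), (381, 315, 129), (376, 313, 132), (416, 286, 0), (411, 282, 0), (407, 278, 0)]
346 [(422, 309, 23), (418, 304, 21), (416, 299, 15), (418, 293, -1), (413, 289, -1), (408, 285, 0), (404, 281, 1)]
348 [(419, 311, 23), (416, 307, 21), (416, 301, 7), (414, 296, 1), (411, 291, -2), (406, 287, -2), (401, 283, -1)]
```

View pics/s1d.png

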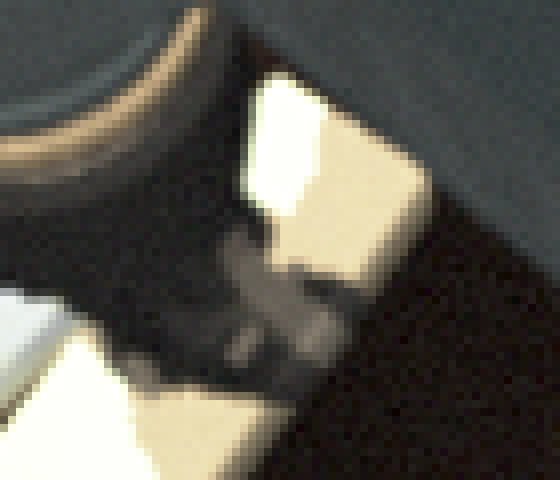

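The fingers closed over the stone's top rather than around it: the finger pixels sit on the stone near (265,333) in scene. I'll feel for the true tip height with small downward steps.

Call:
{"method": "drive_tool", "body": {"plan": [[0,0,0.001,0,0,0,-1],[0,0,0.001,0,0,0,-1],[0,0,0.001,0,0,0,-1],[0,0,0.001,0,0,0,-1]]}}

```text
t: 3.85
tcp_pos: [0.4399, 0.3134, 0.0165]
tool_rot: [0.634, 0.774, -0.0, -0.0]
force: [0.2, -0.2, 0.2]
finger_gap: -0.001
gripper_force: 0.0
```

Call:
{"method": "drive_tool", "body": {"plan": [[0,0,0.001,0,0,0,-1],[0,0,0.001,0,0,0,-1],[0,0,0.001,0,0,0,-1],[0,0,0.001,0,0,0,-1],[0,0,0.001,0,0,0,-1],[0,0,0.001,0,0,0,-1]]}}

```text
t: 4.45
tcp_pos: [0.4399, 0.3134, 0.0106]
tool_rot: [0.634, 0.774, -0.0, 0.0]
force: [-0.6, -0.4, 0.4]
finger_gap: 0.003
gripper_force: 0.0
```

```bash
python3 -c "
from h import *
print(manip.sense())
for n in('scene','top'):
    c=cloud(snap(n)); g=np.nan_to_num(c,nan=9)
    for z0 in list(range(-6,60,6))+[70,80,90]:
        m=(abs(g[...,0]-.44)<.03)&(abs(g[...,1]-.312)<.02)&(g[...,2]*1000>=z0)&(g[...,2]*1000<z0+6)
        if m.any(): print(n,z0,m.sum(),g[m].min(0).round(3),g[m].max(0).round(3))
"
```

```text
{'t': 4.45, 'q': array([ 4.12033389e-01,  7.31746668e-01,  1.78734295e+00, -2.28222282e-05,
        6.22498479e-01,  2.14042722e-01]), 'qd': array([ 0.00186644,  0.0182624 ,  0.00308868, -0.00255786, -0.01825558,
        0.00025283]), 'tau': array([-3.22892656e-04, -4.26797712e+01, -7.58971453e+00, -1.53248038e-04,
        1.43503351e-02, -1.15986734e-05]), 'tcp_pos': array([0.43988862, 0.31338736, 0.01062311]), 'tool_rot': array([ 6.33751596e-01,  7.73536628e-01, -9.97807965e-07,  6.96181062e-06]), 'force': array([-0.55676687, -0.37716876,  0.39604775]), 'ft_torque': array([-0.02130461,  0.01211621,  0.04011985]), 'gripper_force': 0.0, 'finger_gap': 0.002505415068336803}
scene -6 24 [ 0.411  0.293 -0.003] [ 0.417  0.331 -0.   ]
scene 0 37 [0.41  0.292 0.   ] [0.416 0.33  0.005]
scene 6 20 [0.41  0.301 0.006] [0.417 0.332 0.012]
scene 12 11 [0.411 0.304 0.012] [0.416 0.33  0.017]
scene 18 147 [0.411 0.306 0.018] [0.462 0.332 0.024]
scene 24 66 [0.412 0.308 0.024] [0.461 0.332 0.027]
scene 30 4 [0.43  0.318 0.034] [0.442 0.325 0.035]
scene 36 6 [0.426 0.318 0.037] [0.439 0.325 0.041]

[... 202 characters left out ...]
6]
scene 80 33 [0.41  0.308 0.081] [0.44  0.326 0.086]
scene 90 4 [0.411 0.318 0.091] [0.421 0.324 0.095]
top -6 7 [ 0.413  0.293 -0.005] [ 0.42   0.311 -0.   ]
top 0 13 [0.41  0.293 0.001] [0.469 0.319 0.004]
top 6 1 [0.41  0.308 0.007] [0.41  0.308 0.007]
top 18 33 [0.42  0.294 0.018] [0.469 0.314 0.024]
top 24 45 [0.418 0.293 0.024] [0.469 0.316 0.029]
top 30 1 [0.443 0.302 0.033] [0.443 0.302 0.033]
top 36 1 [0.44  0.3   0.038] [0.44  0.3   0.038]
top 42 3 [0.431 0.299 0.043] [0.443 0.302 0.047]
top 48 4 [0.434 0.3   0.05 ] [0.446 0.301 0.052]
top 70 2 [0.413 0.295 0.074] [0.468 0.304 0.076]
top 80 4 [0.413 0.293 0.083] [0.422 0.302 0.084]
top 90 4 [0.411 0.294 0.091] [0.414 0.3   0.095]
```

Call:
{"method": "drive_tool", "body": {"plan": [[0,0,0.001,0,0,0,-1],[0,0,0.001,0,0,0,-1],[0,0,0.001,0,0,0,-1],[0,0,0.001,0,0,0,-1],[0,0,0.001,0,0,0,-1],[0,0,0.001,0,0,0,-1]]}}

```text
t: 5.15
tcp_pos: [0.4399, 0.3134, 0.0046]
tool_rot: [0.634, 0.774, -0.0, -0.0]
force: [-0.2, -0.1, -0.5]
finger_gap: 0.001
gripper_force: 0.0
```

Call:
{"method": "drive_tool", "body": {"plan": [[0,0,0.001,0,0,0,-1],[0,0,0.001,0,0,0,-1],[0,0,0.001,0,0,0,-1],[0,0,0.001,0,0,0,-1]]}}

```text
t: 5.55
tcp_pos: [0.44, 0.3134, 0.0044]
tool_rot: [0.634, 0.774, 0.0, 0.0]
force: [-6.2, -3.6, 36.7]
finger_gap: 0.002
gripper_force: 18.5
```

Touch gives contact at reported TCP z≈4.5 on the 24 mm stone. So the shut fingertips stand about 19.5 mm above the reported TCP z, and I'll use this measured offset from here. Lift, open, go deeper.

Call:
{"method": "drive_tool", "body": {"plan": [[0,0,-0.02,0,0,0,-1],[0,0,-0.02,0,0,0,1],[0,0,0,0,0,0,1],[0,0,0,0,0,0,1],[0,0,0,0,0,0,1],[0,0,0,0,0,0,1],[0,0,0,0,0,0,1],[0,0,0.015,0,0,0,1],[0,0,0.015,0,0,0,1],[0,0,0.015,0,0,0,1]]}}

```text
t: 6.55
tcp_pos: [0.4398, 0.3133, -0.0052]
tool_rot: [0.634, 0.774, -0.0, -0.0]
force: [-0.2, -0.6, -0.8]
finger_gap: 1.002
gripper_force: 0.0
```

Call:
{"method": "drive_tool", "body": {"plan": [[0,0,0.01,0,0,0,1],[0,0,0.005,0,0,0,1],[0,0,0,0,0,0,1],[0,0,0,0,0,0,-1],[0,0,0,0,0,0,-1],[0,0,0,0,0,0,-1],[0,0,0,0,0,0,-1],[0,0,0,0,0,0,-1]]}}

```text
t: 7.35
tcp_pos: [0.4409, 0.3138, -0.0182]
tool_rot: [0.634, 0.774, 0.001, 0.001]
force: [-0.3, -0.7, 5.9]
finger_gap: 0.569
gripper_force: 64.9
```

Call:
{"method": "drive_tool", "body": {"plan": [[0,0,-0.02,0,0,0,-1],[0,0,-0.03,0,0,0,-1],[0,0,-0.03,0,0,0,-1],[0,0,0,0,0,0,-1]]}}

```text
t: 7.75
tcp_pos: [0.4419, 0.3144, 0.0634]
tool_rot: [0.634, 0.774, 0.003, 0.001]
force: [0.8, 0.3, -5.0]
finger_gap: 0.57
gripper_force: 64.5
```

```bash
python3 -c "
from h import *
p=H(0,13)
go(*p,30,-10.25)"
```

```text
t 7.8 tcp [441.9 314.4  63.4] th 11.4 tilt 0.37 q6 12 F [ 0.8  0.3 -5. ] gap 0.570 gf 64.5
-> turn wz 21.60; then (turned axes) x -314.5 y 104.6 mm, z(down+) 33.4 q6 after 34 tool x dir [0.18 0.98]
```

Call:
{"method": "drive_tool", "body": {"plan": [[0,0,0,0,0,7.2,-1],[0,0,0,0,0,7.2,-1],[0,0,0,0,0,7.2,-1],[-0.03,0.01,0,0,0,0,-1],[-0.03,0.01,0,0,0,0,-1],[-0.03,0.01,0,0,0,0,-1],[-0.03,0.01,0,0,0,0,-1],[-0.03,0.01,0,0,0,0,-1],[-0.03,0.01,0,0,0,0,-1],[-0.03,0.01,0,0,0,0,-1]]}}

```text
t: 8.75
tcp_pos: [0.4701, 0.0931, 0.0591]
tool_rot: [0.767, 0.641, -0.001, -0.001]
force: [1.4, 1.2, -4.2]
finger_gap: 0.574
gripper_force: 64.4
```

Call:
{"method": "drive_tool", "body": {"plan": [[-0.03,0.01,0,0,0,0,-1],[-0.03,0.01,0,0,0,0,-1],[-0.03,0.01,0,0,0,0,-1],[-0.015,0.005,0,0,0,0,-1],[0,0,0,0,0,0,-1],[0,0,0,0,0,0,-1],[0,0,0,0,0,0,-1]]}}

```text
t: 9.45
tcp_pos: [0.4858, -0.0143, 0.0599]
tool_rot: [0.767, 0.641, -0.001, -0.001]
force: [0.3, -0.5, -4.3]
finger_gap: 0.576
gripper_force: 64.4
```

```bash
python3 -c "
from h import *
p=H(0,13)
go(*p,3,-10.25)
rects('top',dict(coarse=(318,230,50,.055,.12),stopR=(363,240,10,.024,.04)))
rects('scene',dict(coarse=(345,220,60,.055,.12)))
snap('scene','s2.png')"
```

```text
t 9.4 tcp [485.8 -14.3  59.9] th -10.2 tilt 0.16 q6 -5 F [ 0.3 -0.5 -4.3] gap 0.576 gf 64.4
-> turn wz 0.03; then (turned axes) x 1.1 y 2.8 mm, z(down+) 56.9 q6 after -5 tool x dir [0.18 0.98]
top coarse ctr 473.8 37.6 L 0.0 W 0.0 ang(long axis from x) 0.0 z med 100.3 1
top stopR ctr 471.3 -122.9 L 63.8 W 17.8 ang(long axis from x) -10.7 z med 29.7 91
scene coarse ctr 493.7 16.5 L 87.6 W 75.8 ang(long axis from x) 70.9 z med 102.0 949
```

View pics/s2.png

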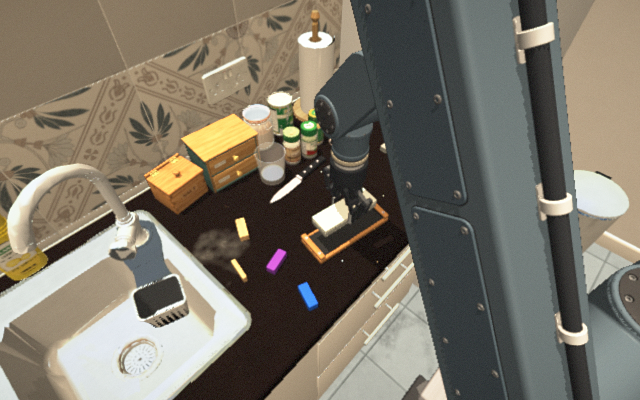

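Call:
{"method": "drive_tool", "body": {"plan": [[0.001,0.003,0.02,0,0,0,-1],[0,0,0.02,0,0,0,-1],[0,0,0.01,0,0,0,-1],[0,0,0.006,0,0,0,-1],[0,0,0,0,0,0,-1]]}}

```text
t: 10.1
tcp_pos: [0.4899, -0.0145, 0.0042]
tool_rot: [0.767, 0.641, -0.0, -0.001]
force: [0.9, -0.1, -4.4]
finger_gap: 0.568
gripper_force: 64.2
```

```bash
python3 -c "
from h import *
p=H(0,13)
go(*p,0,-10.25)
rects('top',dict(coarse=(318,230,50,.042,.05)))
rects('scene',dict(coarse=(345,228,60,.041,.051)))"
```

```text
t 10.1 tcp [489.9 -14.5   4.2] th -10.2 tilt 0.08 q6 -5 F [ 0.9 -0.1 -4.4] gap 0.568 gf 64.2
-> turn wz 0.02; then (turned axes) x 0.6 y -1.2 mm, z(down+) 4.2 q6 after -5 tool x dir [0.18 0.98]
top coarse none
scene coarse ctr 499.2 16.2 L 88.1 W 73.5 ang(long axis from x) 68.0 z med 46.8 652
```

Call:
{"method": "drive_tool", "body": {"plan": [[0,-0.001,0.002,0,0,0,-1],[0,0,0.001,0,0,0,-1],[0.001,0,0,0,0,0,-1],[0.001,0,0,0,0,0,-1],[0.001,0,0,0,0,0,-1],[0.001,0,0,0,0,0,-1],[0,0,0,0,0,0,-1]]}}

```text
t: 10.9
tcp_pos: [0.49, -0.0106, 0.0018]
tool_rot: [0.767, 0.641, 0.0, 0.0]
force: [-0.9, -0.1, -5.8]
finger_gap: 0.57
gripper_force: 64.3
```

Call:
{"method": "drive_tool", "body": {"plan": [[0.001,0,0,0,0,0,-1],[0.001,0,0,0,0,0,-1],[0,0,0,0,0,0,-1]]}}

```text
t: 11.2
tcp_pos: [0.4904, -0.0086, 0.0017]
tool_rot: [0.767, 0.641, -0.0, 0.0]
force: [0.2, 0.1, -4.5]
finger_gap: 0.566
gripper_force: 64.3
```

Call:
{"method": "drive_tool", "body": {"plan": [[0.001,0,0,0,0,0,-1],[0.001,0,0,0,0,0,-1],[0,0,0,0,0,0,-1]]}}

```text
t: 11.5
tcp_pos: [0.4907, -0.0075, 0.0018]
tool_rot: [0.767, 0.642, -0.0, 0.0]
force: [-1.6, -3.5, -4.3]
finger_gap: 0.571
gripper_force: 64.5
```

Call:
{"method": "drive_tool", "body": {"plan": [[0,0,0.001,0,0,0,-1],[0,0,0.001,0,0,0,-1],[0,0,0.001,0,0,0,-1],[0,0,0,0,0,0,-1]]}}

```text
t: 11.9
tcp_pos: [0.4909, -0.0076, -0.0002]
tool_rot: [0.767, 0.641, -0.0, 0.001]
force: [-2.1, -4.6, 4.8]
finger_gap: 0.573
gripper_force: 65.5
```

Call:
{"method": "drive_tool", "body": {"plan": [[0,0,0,0,0,0,1],[0,0,0,0,0,0,1],[0,0,0,0,0,0,1],[0,0,0,0,0,0,1],[0,0,0,0,0,0,1],[0,0,-0.02,0,0,0,1],[0,0,-0.03,0,0,0,1],[0,0,-0.03,0,0,0,1],[0,0,0,0,0,0,1]]}}

```text
t: 12.8
tcp_pos: [0.4932, -0.0072, 0.0817]
tool_rot: [0.767, 0.641, 0.002, 0.003]
force: [0.2, -0.3, 0.6]
finger_gap: 1.0
gripper_force: 0.0
```

```bash
python3 -c "
from h import *
rects('top',dict(pB=(277,181,12,.012,.03)))
rects('scene',dict(pB=(241,229,16,.01,.03)))
go(669,147,60,-27.75)"
```

```text
top pB ctr 670.1 146.5 L 56.8 W 22.3 ang(long axis from x) -26.7 z med 20.6 114
scene pB ctr 669.0 147.6 L 57.2 W 21.8 ang(long axis from x) -28.1 z med 19.8 185
t 12.9 tcp [491.   -6.8  79.2] th -10.3 tilt 0.09 q6 -4 F [-0.2 -0.3  0.1] gap 1.000 gf 0.0
-> turn wz 17.50; then (turned axes) x 218.9 y 85.9 mm, z(down+) 19.2 q6 after 14 tool x dir [0.47 0.88]
```

Call:
{"method": "drive_tool", "body": {"plan": [[0,0,0,0,0,5.8,1],[0,0,0,0,0,5.8,1],[0,0,0,0,0,5.9,1],[0.032,0.012,0,0,0,0,1],[0.032,0.012,0,0,0,0,1],[0.032,0.012,0,0,0,0,1],[0.032,0.012,0,0,0,0,1],[0.032,0.012,0,0,0,0,1],[0.032,0.014,0,0,0,0,1],[0.028,0.012,0,0,0,0,1]]}}

```text
t: 13.9
tcp_pos: [0.6692, 0.1491, 0.0764]
tool_rot: [0.856, 0.517, -0.001, -0.001]
force: [-0.4, -0.5, 0.2]
finger_gap: 0.995
gripper_force: 0.0
```

Call:
{"method": "drive_tool", "body": {"plan": [[0,0,0.02,0,0,0,1],[0,0,0.02,0,0,0,1],[0,0,0,0,0,0,1]]}}

```text
t: 14.2
tcp_pos: [0.6652, 0.1479, 0.0334]
tool_rot: [0.856, 0.517, -0.005, -0.002]
force: [-0.5, -0.8, -0.6]
finger_gap: 1.004
gripper_force: 0.0
```

```bash
python3 -c "
from h import *
go(669.9,148,-20,-27.5)"
```

```text
t 14.2 tcp [665.2 147.9  33.4] th -27.7 tilt 0.59 q6 31 F [-0.5 -0.8 -0.6] gap 1.004 gf 0.0
-> turn wz -0.24; then (turned axes) x 2.3 y 4.1 mm, z(down+) 53.4 q6 after 31 tool x dir [0.46 0.89]
```

Call:
{"method": "drive_tool", "body": {"plan": [[0,0,0.02,0,0,0,1],[0,0,0,0,0,0,1],[0,0,0,0,0,0,1]]}}

```text
t: 14.5
tcp_pos: [0.6686, 0.1477, 0.0183]
tool_rot: [0.856, 0.517, -0.001, -0.0]
force: [-0.8, -0.1, 0.7]
finger_gap: 1.0
gripper_force: 0.0
```

```bash
python3 -c "
from h import *
go(669.9,148,-20,-27.5); print(manip.sense()['qd'].round(3))"
```

```text
t 14.5 tcp [668.6 147.7  18.3] th -27.8 tilt 0.10 q6 31 F [-0.8 -0.1  0.7] gap 1.000 gf 0.0
-> turn wz -0.27; then (turned axes) x 0.9 y 1.0 mm, z(down+) 38.3 q6 after 31 tool x dir [0.46 0.89]
[ 0.001 -0.023 -0.016  0.    -0.005  0.   ]
```

Settled within 1 mm. Down and grip.

Call:
{"method": "drive_tool", "body": {"plan": [[0.001,0.001,0.018,0,0,0,1],[0,0,0.012,0,0,0,1],[0,0,0.008,0,0,0,1],[0,0,0,0,0,0,1],[0,0,0,0,0,0,-1],[0,0,0,0,0,0,-1],[0,0,0,0,0,0,-1],[0,0,0,0,0,0,-1],[0,0,0,0,0,0,-1]], "newtons": 40}}

```text
t: 15.4
tcp_pos: [0.6712, 0.1483, -0.0185]
tool_rot: [0.856, 0.517, 0.001, 0.0]
force: [-0.0, 0.4, 2.9]
finger_gap: 0.648
gripper_force: 44.2
```

Call:
{"method": "drive_tool", "body": {"plan": [[0,0,-0.02,0,0,0,-1],[0,0,-0.03,0,0,0,-1],[0,0,-0.03,0,0,0,-1],[0,0,-0.01,0,0,0,-1],[0,0,0,0,0,0,-1],[0,0,0,0,0,0,-1]]}}

```text
t: 16.0
tcp_pos: [0.6696, 0.1482, 0.0696]
tool_rot: [0.856, 0.517, -0.001, -0.0]
force: [0.0, 0.4, -0.1]
finger_gap: 0.64
gripper_force: 43.9
```

```bash
python3 -c "
from h import *
rects('top',dict(coarse=(318,230,50,.036,.05),stopR=(363,240,8,.024,.04),stopL=(299,231,9,.024,.034)))
rects('scene',dict(coarse=(345,228,50,.036,.05)))
p=H(0,-75); print(p); go(*p,60,-10.25)"
```

```text
top coarse ctr 492.0 -9.6 L 149.7 W 49.7 ang(long axis from x) 79.7 z med 42.6 739
top stopR ctr 470.6 -124.2 L 51.1 W 17.3 ang(long axis from x) -14.3 z med 29.3 73
top stopL ctr 502.6 71.9 L 56.6 W 12.8 ang(long axis from x) -10.0 z med 29.2 73
scene coarse ctr 497.6 37.9 L 55.0 W 50.7 ang(long axis from x) 79.1 z med 41.8 421
[ 473.15423409 -100.30305232]
t 16.1 tcp [669.1 148.2  68.6] th -27.8 tilt 0.22 q6 31 F [ 0.4 -0.2 -0.8] gap 0.644 gf 43.9
-> turn wz -17.51; then (turned axes) x -279.4 y -148.6 mm, z(down+) 8.6 q6 after 13 tool x dir [0.18 0.98]
```

Call:
{"method": "drive_tool", "body": {"plan": [[0,0,0,0,0,-5.8,-1],[0,0,0,0,0,-5.8,-1],[0,0,0,0,0,-5.9,-1],[-0.03,-0.016,0,0,0,0,-1],[-0.03,-0.016,0,0,0,0,-1],[-0.03,-0.016,0,0,0,0,-1],[-0.03,-0.016,0,0,0,0,-1],[-0.03,-0.016,0,0,0,0,-1],[-0.03,-0.016,0,0,0,0,-1],[-0.03,-0.016,0,0,0,0,-1]]}}

```text
t: 17.1
tcp_pos: [0.5212, -0.0391, 0.0695]
tool_rot: [0.767, 0.641, -0.001, -0.001]
force: [0.6, -0.9, -0.2]
finger_gap: 0.643
gripper_force: 43.9
```

Call:
{"method": "drive_tool", "body": {"plan": [[-0.03,-0.016,0,0,0,0,-1],[-0.03,-0.016,0,0,0,0,-1],[-0.01,-0.005,0,0,0,0,-1],[0,0,0.015,0,0,0,-1],[0,0,0.015,0,0,0,-1],[0,0,0,0,0,0,-1],[0,0,0,0,0,0,-1],[0,0,0,0,0,0,-1]]}}

```text
t: 17.9
tcp_pos: [0.4746, -0.1005, 0.0409]
tool_rot: [0.767, 0.641, 0.0, 0.0]
force: [-0.2, 0.1, -0.3]
finger_gap: 0.643
gripper_force: 43.9
```

```bash
python3 -c "
from h import *
p=H(0.5,-76); go(*p,0,-10.25)
rects('top',dict(pk=(348,235,26,.053,.066)))
rects('scene',dict(pk=(372,215,30,.053,.064)))
"
```

```text
t 17.9 tcp [ 474.6 -100.5   40.9] th -10.2 tilt 0.03 q6 -15 F [-0.2  0.1 -0.3] gap 0.643 gf 43.9
-> turn wz 0.02; then (turned axes) x -1.1 y -0.9 mm, z(down+) 40.9 q6 after -15 tool x dir [0.18 0.98]
top pk none
scene pk ctr 485.0 -92.9 L 32.4 W 2.4 ang(long axis from x) -11.6 z med 62.3 11
```

Call:
{"method": "drive_tool", "body": {"plan": [[-0.001,-0.001,0.015,0,0,0,-1],[0,0,0.01,0,0,0,-1],[0,0,0.006,0,0,0,-1],[0,0,0.004,0,0,0,-1],[0,0,0,0,0,0,-1]]}}

```text
t: 18.5
tcp_pos: [0.4728, -0.1014, 0.0053]
tool_rot: [0.767, 0.641, -0.0, -0.0]
force: [0.1, 0.1, -0.1]
finger_gap: 0.643
gripper_force: 43.9
```

Call:
{"method": "drive_tool", "body": {"plan": [[0,0,0.001,0,0,0,-1],[-0.001,0,0.001,0,0,0,-1],[-0.001,0,0,0,0,0,-1],[-0.001,0,0,0,0,0,-1],[0,0,0,0,0,0,-1]]}}

```text
t: 19.0
tcp_pos: [0.4726, -0.1047, 0.0038]
tool_rot: [0.768, 0.641, 0.0, 0.0]
force: [-0.8, -0.3, 0.2]
finger_gap: 0.649
gripper_force: 43.9
```

Call:
{"method": "drive_tool", "body": {"plan": [[-0.001,0,0,0,0,0,-1],[0,0,0,0,0,0,-1],[-0.001,0,0,0,0,0,-1],[0,0,0,0,0,0,-1]]}}

```text
t: 19.4
tcp_pos: [0.4722, -0.1056, 0.0038]
tool_rot: [0.768, 0.641, 0.0, -0.0]
force: [1.3, 5.1, 0.9]
finger_gap: 0.641
gripper_force: 44.0
```

Call:
{"method": "drive_tool", "body": {"plan": [[0,0,0.001,0,0,0,-1],[0,0,0.001,0,0,0,-1],[0,0,0.001,0,0,0,-1],[0,0,0,0,0,0,-1]]}}

```text
t: 19.8
tcp_pos: [0.4719, -0.1056, 0.0008]
tool_rot: [0.768, 0.641, 0.0, -0.0]
force: [1.4, 5.4, 1.6]
finger_gap: 0.638
gripper_force: 44.1
```

Call:
{"method": "drive_tool", "body": {"plan": [[0,0,0.001,0,0,0,-1],[0,0,0.001,0,0,0,-1],[0,0,0,0,0,0,-1]]}}

```text
t: 20.1
tcp_pos: [0.4718, -0.1055, -0.0006]
tool_rot: [0.768, 0.641, 0.0, -0.0]
force: [-0.1, 5.4, 8.2]
finger_gap: 0.645
gripper_force: 44.8
```

Call:
{"method": "drive_tool", "body": {"plan": [[0,0,0,0,0,0,1],[0,0,0,0,0,0,1],[0,0,0,0,0,0,1],[0,0,0,0,0,0,1],[0,0,0,0,0,0,1],[0,0,-0.02,0,0,0,1],[0,0,-0.03,0,0,0,1],[0,0,-0.03,0,0,0,1],[0,0,0,0,0,0,1],[0,0,0,0,0,0,1]]}}

```text
t: 21.1
tcp_pos: [0.4724, -0.1067, 0.0792]
tool_rot: [0.767, 0.641, 0.0, 0.001]
force: [0.0, -0.7, -0.5]
finger_gap: 1.002
gripper_force: 0.0
```

```bash
python3 -c "
from h import *
rects('scene',dict(pA=(238,270,16,.01,.03)))
rects('top',dict(pA=(253,206,14,.008,.03)))
go(585.4,223.3,60,-11.35)
"
```

```text
scene pA ctr 586.3 225.2 L 56.8 W 10.3 ang(long axis from x) -11.5 z med 19.9 116
top pA ctr 587.1 224.7 L 51.9 W 10.6 ang(long axis from x) -11.3 z med 20.0 60
t 21.2 tcp [ 471.4 -106.2   78. ] th -10.3 tilt 0.10 q6 -16 F [ 0.2 -0.4 -0.6] gap 0.999 gf 0.0
-> turn wz 1.09; then (turned axes) x 345.5 y 46.9 mm, z(down+) 18.0 q6 after -15 tool x dir [0.2  0.98]
```

Call:
{"method": "drive_tool", "body": {"plan": [[0,0,0,0,0,1.1,1],[0.035,0.005,0,0,0,0,1],[0.035,0.005,0,0,0,0,1],[0.035,0.005,0,0,0,0,1],[0.035,0.005,0,0,0,0,1],[0.035,0.005,0,0,0,0,1],[0.035,0.005,0,0,0,0,1],[0.035,0.005,0,0,0,0,1],[0.035,0.005,0,0,0,0,1],[0.035,0.005,0,0,0,0,1]]}}

```text
t: 22.2
tcp_pos: [0.5777, 0.1949, 0.0772]
tool_rot: [0.774, 0.633, -0.001, -0.001]
force: [-0.1, -0.2, 0.0]
finger_gap: 1.002
gripper_force: 0.0
```

Call:
{"method": "drive_tool", "body": {"plan": [[0.03,0.002,0,0,0,0,1],[0,0,0.03,0,0,0,1],[0,0,0.02,0,0,0,1],[0,0,0.01,0,0,0,1],[0,0,0,0,0,0,1],[0,0,0,0,0,0,1],[0,0,0,0,0,0,1]]}}

```text
t: 22.9
tcp_pos: [0.587, 0.2224, 0.0196]
tool_rot: [0.774, 0.633, 0.001, 0.0]
force: [-0.3, 0.1, -0.7]
finger_gap: 1.001
gripper_force: 0.0
```

```bash
python3 -c "
from h import *
go(585.6,223.1,-20,-11.35)
"
```

```text
t 22.9 tcp [587.  222.4  19.6] th -11.4 tilt 0.11 q6 22 F [-0.3  0.1 -0.7] gap 1.001 gf 0.0
-> turn wz -0.04; then (turned axes) x 0.4 y -1.5 mm, z(down+) 39.6 q6 after 22 tool x dir [0.2  0.98]
```

Call:
{"method": "drive_tool", "body": {"plan": [[0,-0.001,0.02,0,0,0,1],[0,0,0.012,0,0,0,1],[0,0,0.007,0,0,0,1],[0,0,0,0,0,0,1],[0,0,0,0,0,0,-1],[0,0,0,0,0,0,-1],[0,0,0,0,0,0,-1],[0,0,0,0,0,0,-1],[0,0,0,0,0,0,-1]]}}

```text
t: 23.8
tcp_pos: [0.5859, 0.2229, -0.0193]
tool_rot: [0.774, 0.634, 0.001, 0.0]
force: [-1.1, -0.2, 6.2]
finger_gap: 0.64
gripper_force: 42.6
```

Call:
{"method": "drive_tool", "body": {"plan": [[0,0,-0.02,0,0,0,-1],[0,0,-0.03,0,0,0,-1],[0,0,-0.03,0,0,0,-1],[0,0,-0.01,0,0,0,-1],[0,0,0,0,0,0,-1],[0,0,0,0,0,0,-1]]}}

```text
t: 24.4
tcp_pos: [0.5842, 0.2225, 0.0687]
tool_rot: [0.774, 0.634, -0.001, -0.0]
force: [-0.3, 0.1, -0.1]
finger_gap: 0.643
gripper_force: 42.4
```

```bash
python3 -c "
from h import *
rects('top',dict(coarse=(318,230,50,.036,.055),all=(331,234,50,.033,.055),p22=(352,238,14,.034,.0395),holder=(331,236,40,.01,.033)))
p=H(0.5,-66); print(p); go(*p,60,-10.25)
rects('scene',dict(pA=(250,240,50,.1,.125)))
c=cloud(snap('top')); g=c[200:275,285:375].reshape(-1,3); g=g[np.isfinite(g[:,0])]
d=(g[:,:2]*1000-[487.8,-27.2]); a=np.radians(-10.25); hx=d@[np.cos(a),np.sin(a)]; hy=d@[-np.sin(a),np.cos(a)]
m=abs(hx)<20
for y in range(-100,-50,2):
    k=m&(abs(hy-y)<1); print(y,(np.median(g[k,2])*1000).round(1),end='; ')
k=(hy>-90)&(hy<-72)&(g[:,2]>.033); print(hx[k].min(),hx[k].max())
"
```

```text
top coarse ctr 491.9 -9.7 L 149.6 W 49.6 ang(long axis from x) 79.8 z med 42.7 744
top all ctr 492.4 -7.2 L 154.7 W 49.6 ang(long axis from x) 79.8 z med 42.7 749
top p22 ctr 477.4 -108.0 L 46.3 W 22.2 ang(long axis from x) -11.0 z med 37.4 57
top holder ctr 487.8 -27.4 L 213.8 W 79.9 ang(long axis from x) 79.7 z med 18.7 763
[475.24774635 -91.53565782]
t 24.4 tcp [583.9 222.5  68.2] th -11.4 tilt 0.17 q6 22 F [-0.4 -0.4 -0.3] gap 0.645 gf 42.4
-> turn wz -1.11; then (turned axes) x -328.3 y -51.0 mm, z(down+) 8.2 q6 after 21 tool x dir [0.18 0.98]
scene pA ctr 546.3 233.7 L 20.8 W 8.0 ang(long axis from x) 45.4 z med 106.7 36
-100 30.7; -98 29.2; -96 30.4; -94 28.8; -92 36.1; -90 38.7; -88 39.3; -86 38.4; -84 38.0; -82 39.0; -80 39.9; -78 38.7; -76 40.8; -74 38.9; -72 37.0; -70 26.1; -68 19.0; -66 18.1; -64 18.9; -62 16.9; -60 18.0; -58 19.9; -56 42.4; -54 42.4; -52 41.1; -27.971290766275686 27.260227297721507
```

Call:
{"method": "drive_tool", "body": {"plan": [[0,0,0,0,0,-1.1,-1],[-0.035,-0.005,0,0,0,0,-1],[-0.035,-0.005,0,0,0,0,-1],[-0.035,-0.005,0,0,0,0,-1],[-0.035,-0.005,0,0,0,0,-1],[-0.035,-0.006,0,0,0,0,-1],[-0.035,-0.006,0,0,0,0,-1],[-0.035,-0.006,0,0,0,0,-1],[-0.035,-0.006,0,0,0,0,-1],[-0.035,-0.005,0,0,0,0,-1]]}}

```text
t: 25.55
tcp_pos: [0.48, -0.0796, 0.0693]
tool_rot: [0.767, 0.641, -0.0, -0.0]
force: [-0.5, -0.0, -0.6]
finger_gap: 0.643
gripper_force: 42.4
```

Call:
{"method": "drive_tool", "body": {"plan": [[-0.014,-0.003,0,0,0,0,-1],[0,0,0.015,0,0,0,-1],[0,0,0.01,0,0,0,-1],[0,0,0,0,0,0,-1],[0,0,0,0,0,0,-1],[0,0,0,0,0,0,-1],[0,0,0,0,0,0,-1]]}}

```text
t: 26.25
tcp_pos: [0.4758, -0.0915, 0.0451]
tool_rot: [0.767, 0.641, 0.0, 0.0]
force: [-0.3, 1.2, -0.2]
finger_gap: 0.643
gripper_force: 42.4
```

```bash
python3 -c "
from h import *
go(474.7,-91.9,2,-10.25)
s=snap('scene','s3.png'); cv2.imwrite('pics/s3c.png',cv2.resize(s['image'][165:275,290:410,::-1],None,fx=5,fy=5))
"
```

```text
t 26.2 tcp [475.8 -91.5  45.1] th -10.2 tilt 0.05 q6 -14 F [-0.3  1.2 -0.2] gap 0.643 gf 42.4
-> turn wz 0.05; then (turned axes) x -0.6 y -1.0 mm, z(down+) 43.1 q6 after -14 tool x dir [0.18 0.98]
```

View pics/s3c.png

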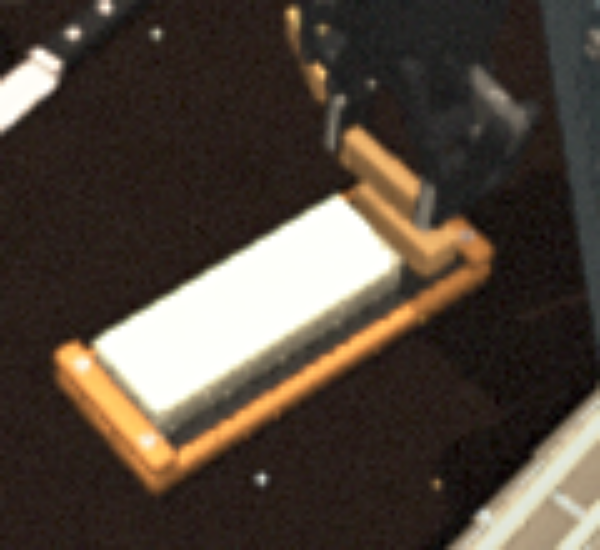

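The picture shows the 10 mm packer held level at (385,175), above the slot between the stone end (400,260) and the 22 mm packer (430,250). Lowering gently.

Call:
{"method": "drive_tool", "body": {"plan": [[-0.0005,-0.001,0.01,0,0,0,-1],[0,0,0.01,0,0,0,-1],[0,0,0.002,0,0,0,-1],[0,0,0.002,0,0,0,-1],[0,0,0.002,0,0,0,-1],[0,0,0,0,0,0,-1]]}}

```text
t: 26.9
tcp_pos: [0.4742, -0.092, 0.0185]
tool_rot: [0.768, 0.641, -0.0, -0.0]
force: [0.1, -0.4, 0.2]
finger_gap: 0.644
gripper_force: 42.4
```

Call:
{"method": "drive_tool", "body": {"plan": [[0,0,0.002,0,0,0,-1],[0,0,0.001,0,0,0,-1],[0,0,0.001,0,0,0,-1],[0,0,0,0,0,0,-1]]}}

```text
t: 27.3
tcp_pos: [0.4743, -0.0921, 0.0147]
tool_rot: [0.767, 0.641, 0.0, -0.0]
force: [0.1, 0.2, 0.1]
finger_gap: 0.638
gripper_force: 42.4
```

Call:
{"method": "drive_tool", "body": {"plan": [[0,0,0.002,0,0,0,-1],[0,0,0.002,0,0,0,-1],[0,0,0.002,0,0,0,-1],[0,0,0.002,0,0,0,-1],[0,0,0.002,0,0,0,-1],[0,0,0.002,0,0,0,-1],[0,0,0,0,0,0,-1]]}}

```text
t: 28.0
tcp_pos: [0.4744, -0.0917, 0.0038]
tool_rot: [0.768, 0.641, 0.0, 0.0]
force: [-1.4, 3.0, 12.6]
finger_gap: 0.641
gripper_force: 49.2
```

Call:
{"method": "drive_tool", "body": {"plan": [[0,0,0.001,0,0,0,-1],[0,0,0.001,0,0,0,-1],[0,0,0,0,0,0,-1]]}}

```text
t: 28.3
tcp_pos: [0.4744, -0.0917, 0.0022]
tool_rot: [0.767, 0.641, 0.0, 0.0]
force: [-1.2, 1.6, 16.3]
finger_gap: 0.641
gripper_force: 50.6
```

```bash
python3 -c "
from h import *
s=snap('scene','s4.png'); cv2.imwrite('pics/s4c.png',cv2.resize(s['image'][175:245,335:415,::-1],None,fx=8,fy=8))
c=cloud(s)
for v in range(195,222,3): print(v,[tuple((1000*c[v,u]).round(0).astype(int)) if c[v,u,2]==c[v,u,2] else None for u in range(352,382,4)])
"
```

```text
195 [(np.int64(550), np.int64(-132), np.int64(-3)), (np.int64(506), np.int64(-86), np.int64(70)), (np.int64(502), np.int64(-97), np.int64(64)), (np.int64(525), np.int64(-153), np.int64(0)), (np.int64(464), np.int64(-72), np.int64(115)), (np.int64(456), np.int64(-74), np.int64(120)), (np.int64(446), np.int64(-76), np.int64(126)), (np.int64(436), np.int64(-74), np.int64(135))]
198 [(np.int64(541), np.int64(-121), np.int64(2)), (np.int64(506), np.int64(-87), np.int64(59)), (np.int64(501), np.int64(-98), np.int64(53)), (np.int64(507), np.int64(-125), np.int64(26)), (np.int64(497), np.int64(-129), np.int64(30)), (np.int64(453), np.int64(-72), np.int64(114)), (np.int64(445), np.int64(-76), np.int64(117)), (np.int64(447), np.int64(-98), np.int64(96))]
201 [(np.int64(536), np.int64(-115), np.int64(-1)), (np.int64(505), np.int64(-87), np.int64(48)), (np.int64(501), np.int64(-100), np.int64(40)), (np.int64(494), np.int64(-108), np.int64(39)), (np.int64(488), np.int64(-115), np.int64(37)), (np.int64(450), np.int64(-70), np.int64(107)), (np.int64(449), np.int64(-87), np.int64(93)), (np.int64(442
[... 1533 characters left out ...]
2)), (np.int64(478), np.int64(-55), np.int64(42)), (np.int64(470), np.int64(-61), np.int64(42)), (np.int64(463), np.int64(-68), np.int64(42)), (np.int64(456), np.int64(-74), np.int64(42)), (np.int64(446), np.int64(-75), np.int64(50)), (np.int64(437), np.int64(-78), np.int64(56)), (np.int64(421), np.int64(-68), np.int64(79))]
219 [(np.int64(478), np.int64(-40), np.int64(42)), (np.int64(471), np.int64(-46), np.int64(43)), (np.int64(465), np.int64(-54), np.int64(41)), (np.int64(457), np.int64(-60), np.int64(43)), (np.int64(453), np.int64(-72), np.int64(35)), (np.int64(444), np.int64(-74), np.int64(41)), (np.int64(435), np.int64(-78), np.int64(45)), (np.int64(438), np.int64(-104), np.int64(18))]
```

View pics/s4c.png

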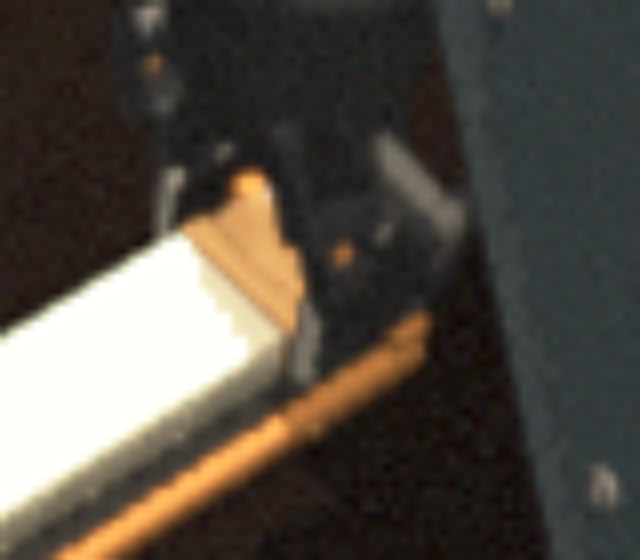

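The 10 mm packer is in the slot, with its top about 40 mm against 38 mm for its neighbour; (245,250) in the crop. It met something about 3 mm early, so I'll unload it, release and measure.

Call:
{"method": "drive_tool", "body": {"plan": [[0,0,-0.002,0,0,0,-1],[0,0,0,0,0,0,1],[0,0,0,0,0,0,1],[0,0,0,0,0,0,1],[0,0,0,0,0,0,1],[0,0,0,0,0,0,1],[0,0,-0.02,0,0,0,1],[0,0,-0.03,0,0,0,1],[0,0,-0.03,0,0,0,1],[0,0,0,0,0,0,1]]}}

```text
t: 29.35
tcp_pos: [0.4766, -0.093, 0.0857]
tool_rot: [0.767, 0.641, 0.002, 0.003]
force: [1.5, -0.4, -0.5]
finger_gap: 0.996
gripper_force: 0.0
```

```bash
cat >> h.py <<'E'
def prof():
    for n,C in(('top',(487.8,-27.3)),('scene',(485.1,-25.9))):
        c=cloud(snap(n)); g=c.reshape(-1,3); g=g[np.isfinite(g[:,0])&(g[:,2]<.06)&(g[:,2]>-.01)]
        d=(g[:,:2]*1000-C); a=np.radians(-10.25); hx=d@[np.cos(a),np.sin(a)]; hy=d@[-np.sin(a),np.cos(a)]
        for x0,x1 in((-27,-9),(-9,9),(9,27)):
            print(n,x0,[(y,round(float(np.median(g[k,2])*1000),1),k.sum()) for y in range(-94,-50,3) for k in[(hx>x0)&(hx<x1)&(abs(hy-y)<1.5)] if k.sum()>1])
E
python3 -c "
from h import *
prof(); go(441.1,-320,40,-19.8)
rects('top',dict(fine=(421,247,28,.008,.03)))
rects('scene',dict(fine=(426,176,28,.008,.03)))"
```

```text
top -27 []
top -9 []
top 9 []
scene -27 [(-94, 29.0, np.int64(3)), (-91, 32.9, np.int64(6)), (-88, 37.5, np.int64(9)), (-85, 36.7, np.int64(9)), (-82, 37.8, np.int64(8)), (-79, 38.2, np.int64(6)), (-76, 37.7, np.int64(10)), (-73, 36.3, np.int64(12)), (-70, 35.4, np.int64(8)), (-67, 38.8, np.int64(5)), (-64, 37.6, np.int64(9)), (-61, 30.1, np.int64(17)), (-58, 37.2, np.int64(7)), (-55, 39.8, np.int64(11)), (-52, 37.5, np.int64(12))]
scene -9 [(-91, 37.5, np.int64(4)), (-88, 37.4, np.int64(5)), (-85, 39.5, np.int64(6)), (-82, 38.4, np.int64(10)), (-79, 37.8, np.int64(8)), (-76, 37.0, np.int64(7)), (-73, 37.9, np.int64(5)), (-70, 36.0, np.int64(7)), (-67, 37.6, np.int64(8)), (-64, 38.7, np.int64(8)), (-61, 37.5, np.int64(5)), (-58, 39.7, np.int64(2)), (-55, 41.7, np.int64(6)), (-52, 41.6, np.int64(7))]
scene 9 [(-91, 38.0, np.int64(3)), (-88, 37.9, np.int64(9)), (-85, 37.9, np.int64(5)), (-82, 38.2, np.int64(7)), (-79, 37.1, np.int64(6)), (-76, 38.4, np.int64(6)), (-73, 38.0, np.int64(6)), (-70, 36.9, np.int64(7)), (-67, 38.3, np.int64(6)), (-64, 38.0, np.int64(5)), (-61, 37.9, np.int64(9)), (-55, 41.8, np.int64(5)), (-52, 41.8, np.int64(7))]
t 29.4 tcp [474.6 -92.2  83.2] th -10.3 tilt 0.09 q6 -14 F [-0.3 -0.2  0.5] gap 0.998 gf 0.0
-> turn wz 9.55; then (turned axes) x -225.7 y 45.7 mm, z(down+) 43.2 q6 after -4 tool x dir [0.34 0.94]
top fine ctr 441.1 -321.8 L 126.1 W 40.5 ang(long axis from x) 68.9 z med 16.3 481
scene fine ctr 467.6 -266.0 L 36.9 W 14.9 ang(long axis from x) -49.0 z med 15.6 50
```

Call:
{"method": "drive_tool", "body": {"plan": [[0,0,0,0,0,5,1],[0,0,0,0,0,5,1],[-0.032,0.006,0,0,0,0,1],[-0.032,0.006,0,0,0,0,1],[-0.032,0.006,0,0,0,0,1],[-0.032,0.006,0,0,0,0,1],[-0.032,0.007,0,0,0,0,1],[-0.032,0.007,0,0,0,0,1],[-0.033,0.007,0,0,0,0,1]]}}

```text
t: 30.45
tcp_pos: [0.4375, -0.3192, 0.081]
tool_rot: [0.82, 0.572, -0.0, -0.002]
force: [0.3, 1.0, 0.0]
finger_gap: 1.001
gripper_force: 0.0
```

Call:
{"method": "drive_tool", "body": {"plan": [[0,0,0.03,0,0,0,1],[0,0,0.02,0,0,0,1],[0,0,0.01,0,0,0,1],[0,0,0,0,0,0,1],[0,0,0,0,0,0,1],[0,0,0,0,0,0,1]]}}

```text
t: 31.05
tcp_pos: [0.4392, -0.3189, 0.0234]
tool_rot: [0.82, 0.572, 0.0, 0.001]
force: [0.0, 0.2, 0.5]
finger_gap: 0.995
gripper_force: 0.0
```

```bash
python3 -c "
from h import *
go(441.1,-320.2,-17,-20.3)"
```

```text
t 31.1 tcp [ 439.2 -318.9   23.4] th -20.2 tilt 0.08 q6 -28 F [0.  0.2 0.5] gap 0.995 gf 0.0
-> turn wz 0.08; then (turned axes) x -0.5 y 2.2 mm, z(down+) 40.4 q6 after -27 tool x dir [0.35 0.94]
```

Call:
{"method": "drive_tool", "body": {"plan": [[0,0.002,0.02,0,0,0,1],[0,0,0.013,0,0,0,1],[0,0,0.007,0,0,0,1],[0,0,0,0,0,0,1],[0,0,0,0,0,0,-1],[0,0,0,0,0,0,-1],[0,0,0,0,0,0,-1],[0,0,0,0,0,0,-1],[0,0,0,0,0,0,-1],[0,0,0,0,0,0,-1]], "newtons": 50}}

```text
t: 32.05
tcp_pos: [0.441, -0.3199, -0.0164]
tool_rot: [0.82, 0.572, 0.0, 0.001]
force: [0.1, 0.1, 5.5]
finger_gap: 0.45
gripper_force: 52.2
```

Call:
{"method": "drive_tool", "body": {"plan": [[0,0,-0.02,0,0,0,-1],[0,0,-0.03,0,0,0,-1],[0,0,-0.03,0,0,0,-1],[0,0,-0.02,0,0,0,-1],[0,0,0,0,0,0,-1],[0,0,0,0,0,0,-1]]}}

```text
t: 32.65
tcp_pos: [0.4402, -0.3191, 0.0824]
tool_rot: [0.82, 0.572, -0.0, -0.0]
force: [-0.1, 0.1, -2.0]
finger_gap: 0.454
gripper_force: 51.4
```

```bash
python3 -c "
from h import *
prof()
p=H(101,0); go(*p,80,-10.25)"
```

```text
top -27 [(-94, 26.1, np.int64(5)), (-91, 38.1, np.int64(4)), (-88, 40.2, np.int64(5)), (-85, 37.0, np.int64(6)), (-82, 39.1, np.int64(6)), (-79, 38.8, np.int64(6)), (-76, 37.1, np.int64(4)), (-73, 36.5, np.int64(5)), (-70, 36.1, np.int64(6)), (-67, 37.9, np.int64(6)), (-64, 39.6, np.int64(5)), (-61, 38.9, np.int64(6)), (-58, 30.6, np.int64(7)), (-55, 42.6, np.int64(4)), (-52, 41.2, np.int64(6))]
top -9 [(-94, 29.0, np.int64(6)), (-91, 35.2, np.int64(4)), (-88, 40.5, np.int64(6)), (-85, 39.0, np.int64(4)), (-82, 36.2, np.int64(6)), (-79, 38.6, np.int64(5)), (-76, 38.9, np.int64(6)), (-73, 39.3, np.int64(6)), (-70, 37.5, np.int64(5)), (-67, 40.5, np.int64(5)), (-64, 37.0, np.int64(4)), (-61, 40.2, np.int64(6)), (-58, 33.9, np.int64(5)), (-55, 45.0, np.int64(6)), (-52, 44.8, np.int64(6))]
top 9 [(-94, 27.2, np.int64(4)), (-91, 38.1, np.int64(6)), (-88, 40.9, np.int64(4)), (-85, 40.4, np.int64(6)), (-82, 40.3, np.int64(5)), (-79, 36.5, np.int64(5)), (-76, 36.6, np.int64(5)), (-73, 39.1, np.int64(5)), (-70, 37.2, np.int64(6)), (-67, 38.6, np.int64(5)), (-64, 39.6, np.int64(7)), (-61, 33.4
[... 696 characters left out ...]
 37.9, np.int64(6)), (-64, 38.4, np.int64(7)), (-61, 37.4, np.int64(8)), (-55, 41.2, np.int64(6)), (-52, 42.1, np.int64(7))]
scene 9 [(-91, 36.9, np.int64(5)), (-88, 38.1, np.int64(6)), (-85, 37.8, np.int64(8)), (-82, 38.3, np.int64(9)), (-79, 38.4, np.int64(4)), (-76, 37.5, np.int64(9)), (-73, 37.5, np.int64(9)), (-70, 36.1, np.int64(4)), (-67, 37.5, np.int64(7)), (-64, 38.0, np.int64(4)), (-61, 37.8, np.int64(9)), (-58, 40.4, np.int64(2)), (-55, 42.4, np.int64(5)), (-52, 42.7, np.int64(7))]
t 32.8 tcp [ 439.6 -318.5   81.3] th -20.3 tilt 0.17 q6 -27 F [-0.4  1.  -1.6] gap 0.453 gf 51.4
-> turn wz -10.01; then (turned axes) x 295.7 y 95.2 mm, z(down+) 1.3 q6 after -37 tool x dir [0.18 0.98]
```

Call:
{"method": "drive_tool", "body": {"plan": [[0,0,0,0,0,-5,-1],[0,0,0,0,0,-5,-1],[0.033,0.011,0,0,0,0,-1],[0.033,0.011,0,0,0,0,-1],[0.033,0.011,0,0,0,0,-1],[0.033,0.011,0,0,0,0,-1],[0.033,0.011,0,0,0,0,-1],[0.033,0.01,0,0,0,0,-1],[0.033,0.01,0,0,0,0,-1],[0.033,0.01,0,0,0,0,-1]]}}

```text
t: 33.75
tcp_pos: [0.5705, -0.0731, 0.0808]
tool_rot: [0.767, 0.641, -0.001, -0.002]
force: [-0.2, -0.9, -1.1]
finger_gap: 0.45
gripper_force: 51.4
```

Call:
{"method": "drive_tool", "body": {"plan": [[0.032,0.01,0,0,0,0,-1],[0,0,0.03,0,0,0,-1],[0,0,0.03,0,0,0,-1],[0,0,0.015,0,0,0,-1],[0,0,0,0,0,0,-1],[0,0,0,0,0,0,-1],[0,0,0,0,0,0,-1]]}}

```text
t: 34.45
tcp_pos: [0.5876, -0.0456, 0.0087]
tool_rot: [0.768, 0.641, 0.001, 0.001]
force: [0.1, -0.5, -2.0]
finger_gap: 0.45
gripper_force: 51.4
```

```bash
python3 -c "
from h import *
p=H(101,0); go(*p,-15,-10.25)"
```

```text
t 34.5 tcp [587.6 -45.6   8.7] th -10.3 tilt 0.12 q6 -5 F [ 0.1 -0.5 -2. ] gap 0.450 gf 51.4
-> turn wz -0.04; then (turned axes) x 0.9 y -1.9 mm, z(down+) 23.7 q6 after -5 tool x dir [0.18 0.98]
```

Call:
{"method": "drive_tool", "body": {"plan": [[0.001,-0.001,0.012,0,0,0,-1],[0,0,0.008,0,0,0,-1],[0,0,0.003,0,0,0,-1],[0,0,0.001,0,0,0,-1],[0,0,0,0,0,0,-1]]}}

```text
t: 34.95
tcp_pos: [0.5858, -0.0439, -0.0163]
tool_rot: [0.767, 0.641, -0.0, 0.0]
force: [0.1, 0.5, -2.6]
finger_gap: 0.453
gripper_force: 51.4
```

Call:
{"method": "drive_tool", "body": {"plan": [[0,0,0.001,0,0,0,-1],[0,0,0,0,0,0,1],[0,0,0,0,0,0,1],[0,0,0,0,0,0,1],[0,0,0,0,0,0,1],[0,0,0,0,0,0,1],[0,0,-0.03,0,0,0,1],[0,0,-0.03,0,0,0,1],[0,0,-0.03,0,0,0,1],[0,0,0,0,0,0,1]]}}

```text
t: 35.95
tcp_pos: [0.589, -0.0446, 0.0767]
tool_rot: [0.767, 0.641, 0.002, 0.004]
force: [0.6, -0.6, -0.4]
finger_gap: 1.001
gripper_force: 0.0
```

```bash
python3 -c "
from h import *
rects('top',dict(dress=(429,201,14,.008,.03),p16=(378,203,14,.008,.03)))
rects('scene',dict(dress=(388,146,12,.008,.03)))
go(592,-349.5,40,0)"
```

```text
top dress ctr 592.6 -350.2 L 51.8 W 20.8 ang(long axis from x) 89.2 z med 18.0 112
top p16 ctr 589.9 -182.3 L 53.1 W 15.9 ang(long axis from x) -33.3 z med 20.9 83
scene dress none
t 36.0 tcp [586.2 -43.9  73.3] th -10.3 tilt 0.08 q6 -5 F [ 0.4 -0.3 -0.6] gap 1.001 gf 0.0
-> turn wz -10.26; then (turned axes) x -305.6 y 5.8 mm, z(down+) 33.3 q6 after -15 tool x dir [-0.  1.]
```

Call:
{"method": "drive_tool", "body": {"plan": [[0,0,0,0,0,-5,1],[0,0,0,0,0,-5,1],[-0.038,0,0,0,0,0,1],[-0.038,0.001,0,0,0,0,1],[-0.038,0.001,0,0,0,0,1],[-0.038,0.001,0,0,0,0,1],[-0.038,0.001,0,0,0,0,1],[-0.038,0.001,0,0,0,0,1],[-0.038,0.001,0,0,0,0,1],[-0.04,0,0,0,0,0,1]]}}

```text
t: 37.05
tcp_pos: [0.5893, -0.3504, 0.0703]
tool_rot: [0.709, 0.706, -0.0, -0.002]
force: [0.7, 0.2, -0.5]
finger_gap: 1.002
gripper_force: 0.0
```

Call:
{"method": "drive_tool", "body": {"plan": [[0,0,0.03,0,0,0,1],[0,0,0.02,0,0,0,1],[0,0,0,0,0,0,1],[0,0,0,0,0,0,1],[0,0,0,0,0,0,1]]}}

```text
t: 37.55
tcp_pos: [0.591, -0.3499, 0.0232]
tool_rot: [0.708, 0.706, 0.0, 0.0]
force: [0.6, -0.1, 0.1]
finger_gap: 1.003
gripper_force: 0.0
```

```bash
python3 -c "
from h import *
go(592,-349.6,-16,-0.3)
rects('top',dict(fine=(328,197,32,.008,.03)))
rects('scene',dict(fine=(320,200,40,.008,.024)))"
```

```text
t 37.5 tcp [ 591.  -349.9   23.2] th -0.2 tilt 0.05 q6 -40 F [ 0.6 -0.1  0.1] gap 1.003 gf 0.0
-> turn wz 0.07; then (turned axes) x 0.3 y 1.0 mm, z(down+) 39.2 q6 after -40 tool x dir [0.01 1.  ]
top fine ctr 587.6 -44.7 L 124.4 W 40.1 ang(long axis from x) 79.5 z med 16.5 471
scene fine ctr 584.4 -43.1 L 125.4 W 42.7 ang(long axis from x) 80.9 z med 15.8 641
```

Call:
{"method": "drive_tool", "body": {"plan": [[0,0.001,0.02,0,0,0,1],[0,0,0.012,0,0,0,1],[0,0,0.007,0,0,0,1],[0,0,0,0,0,0,1],[0,0,0,0,0,0,-1],[0,0,0,0,0,0,-1],[0,0,0,0,0,0,-1],[0,0,0,0,0,0,-1],[0,0,0,0,0,0,-1],[0,0,0,0,0,0,-1]], "newtons": 30}}

```text
t: 38.65
tcp_pos: [0.5919, -0.3503, -0.0157]
tool_rot: [0.709, 0.706, 0.0, 0.001]
force: [-0.8, 1.3, 3.3]
finger_gap: 0.277
gripper_force: 30.2
```

Call:
{"method": "drive_tool", "body": {"plan": [[0,0,0,0,0,0,-1],[0,0,-0.03,0,0,0,-1],[0,0,-0.03,0,0,0,-1],[0,0,-0.03,0,0,0,-1],[0,0,0,0,0,0,-1],[0,0,0,0,0,0,-1]]}}

```text
t: 39.25
tcp_pos: [0.5915, -0.3499, 0.0741]
tool_rot: [0.709, 0.706, 0.0, 0.0]
force: [0.4, -0.3, -1.0]
finger_gap: 0.275
gripper_force: 29.8
```

```bash
python3 -c "
from h import *
go(585.9,-43.9,60,-10)"
```

```text
t 39.2 tcp [ 591.5 -349.9   74.1] th -0.3 tilt 0.03 q6 -40 F [ 0.4 -0.3 -1. ] gap 0.275 gf 29.8
-> turn wz 9.74; then (turned axes) x 300.4 y -58.6 mm, z(down+) 14.1 q6 after -30 tool x dir [0.17 0.98]
```

Call:
{"method": "drive_tool", "body": {"plan": [[0,0,0,0,0,4.9,-1],[0,0,0,0,0,4.9,-1],[0.034,-0.007,0,0,0,0,-1],[0.034,-0.007,0,0,0,0,-1],[0.034,-0.007,0,0,0,0,-1],[0.034,-0.007,0,0,0,0,-1],[0.034,-0.007,0,0,0,0,-1],[0.034,-0.006,0,0,0,0,-1],[0.034,-0.006,0,0,0,0,-1],[0.034,-0.006,0,0,0,0,-1]]}}

```text
t: 40.25
tcp_pos: [0.585, -0.071, 0.0717]
tool_rot: [0.766, 0.642, -0.001, -0.002]
force: [0.2, 0.2, -0.1]
finger_gap: 0.272
gripper_force: 29.8
```

Call:
{"method": "drive_tool", "body": {"plan": [[0.028,-0.006,0,0,0,0,-1],[0,0,0.03,0,0,0,-1],[0,0,0.02,0,0,0,-1],[0,0,0,0,0,0,-1],[0,0,0,0,0,0,-1],[0,0,0,0,0,0,-1],[0,0,0,0,0,0,-1]]}}

```text
t: 40.95
tcp_pos: [0.5865, -0.0447, 0.0246]
tool_rot: [0.767, 0.642, 0.0, 0.001]
force: [0.1, -0.1, -0.7]
finger_gap: 0.274
gripper_force: 29.8
```

```bash
python3 -c "
from h import *
go(585.9,-43.9,1,-10)"
```

```text
t 41.0 tcp [586.5 -44.7  24.6] th -10.1 tilt 0.10 q6 -5 F [ 0.1 -0.1 -0.7] gap 0.274 gf 29.8
-> turn wz -0.09; then (turned axes) x 0.7 y -0.7 mm, z(down+) 23.6 q6 after -5 tool x dir [0.17 0.98]
```

Call:
{"method": "drive_tool", "body": {"plan": [[0.001,0,0.012,0,0,0,-1],[0,0,0.008,0,0,0,-1],[0,0,0.002,0,0,0,-1],[0,0,0.001,0,0,0,-1],[0,0,0,0,0,0,-1],[0,0,0,0,0,0,-1]]}}

```text
t: 41.55
tcp_pos: [0.5864, -0.0433, 0.0008]
tool_rot: [0.766, 0.642, 0.0, 0.0]
force: [0.6, 0.1, -0.2]
finger_gap: 0.275
gripper_force: 29.8
```

Call:
{"method": "drive_tool", "body": {"plan": [[0,0,0.001,0,0,0,-1],[0,0,0,0,0,0,-1]]}}

```text
t: 41.75
tcp_pos: [0.5865, -0.0433, 0.0003]
tool_rot: [0.766, 0.642, 0.0, 0.0]
force: [-0.2, 0.6, 4.3]
finger_gap: 0.273
gripper_force: 30.2
```

Call:
{"method": "drive_tool", "body": {"plan": [[0,0,0,0,0,0,1],[0,0,0,0,0,0,1],[0,0,0,0,0,0,1],[0,0,0,0,0,0,1],[0,0,0,0,0,0,1],[0,0,-0.02,0,0,0,1],[0,0,-0.03,0,0,0,1],[0,0,-0.03,0,0,0,1],[0,0,-0.03,0,0,0,1],[0,0,0,0,0,0,1]]}}

```text
t: 42.75
tcp_pos: [0.5891, -0.044, 0.1139]
tool_rot: [0.766, 0.642, 0.003, 0.004]
force: [1.0, -0.0, -0.2]
finger_gap: 1.003
gripper_force: 0.0
```

Call:
{"method": "drive_tool", "body": {"plan": [[-0.035,0,0,0,0,0,1],[-0.035,0,0,0,0,0,1],[-0.035,0,0,0,0,0,1],[-0.035,0,0,0,0,0,1],[-0.035,0,0,0,0,0,1],[-0.035,0,0,0,0,0,1],[-0.035,0,0,0,0,0,1],[-0.035,0,0,0,0,0,1],[0,0,0,0,0,0,1],[0,0,0,0,0,0,1]]}}

```text
t: 43.75
tcp_pos: [0.5362, -0.3191, 0.1086]
tool_rot: [0.767, 0.642, 0.0, -0.001]
force: [-0.0, 0.7, 0.7]
finger_gap: 1.001
gripper_force: 0.0
```

```bash
python3 -c "
from h import *
rects('top',dict(fine=(328,197,32,.008,.024),dress=(328,197,20,.027,.045),coarse=(318,230,50,.0405,.055),holder=(331,236,40,.01,.0325),p16=(378,203,14,.008,.03)))
rects('scene',dict(fine=(320,200,40,.008,.024),dress=(320,200,30,.026,.045),coarse=(345,228,60,.0405,.055),p16=(353,175,14,.01,.03)))
prof()
s=snap('scene','s5.png')"
```

```text
top fine ctr 587.3 -44.7 L 124.4 W 40.0 ang(long axis from x) 79.7 z med 16.6 350
top dress ctr 587.7 -45.2 L 49.1 W 24.4 ang(long axis from x) 80.3 z med 34.3 118
top coarse ctr 491.9 -10.1 L 148.8 W 49.4 ang(long axis from x) 79.6 z med 43.1 593
top holder ctr 487.9 -27.0 L 212.8 W 79.8 ang(long axis from x) 79.7 z med 18.5 605
top p16 ctr 590.0 -182.4 L 53.4 W 15.8 ang(long axis from x) -33.6 z med 20.8 83
scene fine ctr 583.9 -43.5 L 125.6 W 41.3 ang(long axis from x) 79.8 z med 15.8 486
scene dress ctr 491.4 -4.9 L 102.1 W 48.5 ang(long axis from x) 79.8 z med 42.1 374
scene coarse ctr 489.0 -9.2 L 150.1 W 50.1 ang(long axis from x) 79.7 z med 42.2 938
scene p16 ctr 589.0 -180.8 L 58.9 W 16.4 ang(long axis from x) -29.7 z med 19.3 111
top -27 [(-76, 41.4, np.int64(4)), (-73, 38.9, np.int64(5)), (-70, 35.5, np.int64(5)), (-67, 38.1, np.int64(6)), (-64, 38.2, np.int64(6)), (-61, 37.0, np.int64(5)), (-58, 35.5, np.int64(7)), (-55, 41.0, np.int64(5)), (-52, 41.4, np.int64(4))]
top -9 [(-91, 37.4, np.int64(2)), (-88, 36.1, np.int64(3)), (-85, 38.4, np.int64(3)), (-82, 39.2, np.int64(
[... 1064 characters left out ...]
 np.int64(5)), (-88, 37.4, np.int64(7)), (-85, 37.4, np.int64(5)), (-82, 38.5, np.int64(7)), (-79, 37.7, np.int64(7)), (-76, 38.4, np.int64(7)), (-73, 38.0, np.int64(8)), (-70, 36.9, np.int64(6)), (-67, 38.3, np.int64(6)), (-64, 37.6, np.int64(8)), (-61, 38.2, np.int64(6)), (-58, 40.5, np.int64(2)), (-55, 42.4, np.int64(4)), (-52, 41.8, np.int64(8))]
scene 9 [(-91, 36.7, np.int64(3)), (-88, 37.4, np.int64(5)), (-85, 38.9, np.int64(7)), (-82, 38.1, np.int64(7)), (-79, 38.0, np.int64(6)), (-76, 37.3, np.int64(3)), (-73, 38.0, np.int64(11)), (-70, 36.5, np.int64(5)), (-67, 38.4, np.int64(7)), (-64, 38.2, np.int64(8)), (-61, 38.4, np.int64(7)), (-55, 42.1, np.int64(7)), (-52, 42.5, np.int64(5))]
```

View pics/s5.png

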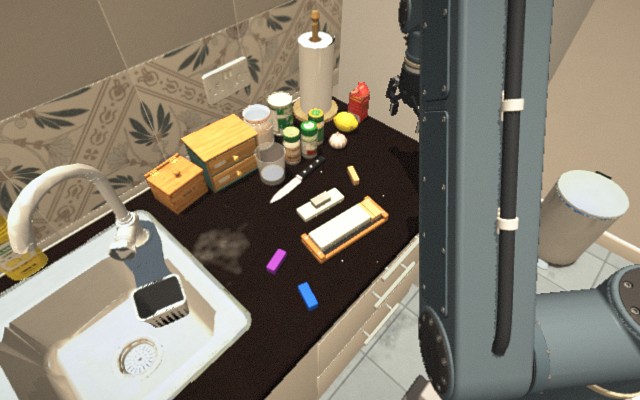

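The large stone and both packers are seated in the holder at (345,228). The fine stone is behind it at (320,204) with the dressing stone on its middle. The 16 mm packer (353,175), glass (270,163) and garlic (338,141) have not moved, and the numbers all agree, so I'm handing in.

```bash
python3 -c "
from station import manip
print(manip.sign_off())"
```

```text
the job is handed in; nothing more can be done
None
```

I handed the job in at about 44 s: the large stone and the 10 and 22 mm packers are in the holder, and the finishing stone is behind it with the dressing stone on its middle. The cameras showed all placements within limits and the 16 mm packer, glass and garlic undisturbed, but sign-off returned no verdict.

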